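Scoop gauge balls into the comparison dish

TASK

Pick up the scoop from its rubber mat and use it to scoop at least three of the five steel gauge balls out of the trough in the open wooden case, then tip them in gently, from just above the rim, into the round dish. Any ball not moved must stay in the trough, and the gripper itself must not touch the lapped balls. Then set the scoop down flat on the middle of its mat, let go, and finally shut the case lid fully; leave the dish, the square tin, the micrometer and the gauges where they are.

Things in the scene. Friction and masses are not known exactly. Their poses are not given: they have to be found in the camera images.
- scoop_bowl (a point): The scoop, loose, 110 g: open-fronted aluminium bowl with a black leaning handle, level on the mat at the start. Point: centre of the underside of its flat floor, 62 (x) x 58 (y) x 1.5 mm; x points out of the open front, z up. Walls 2 mm thick: back 32 mm high; sides 24 mm high on the rear 36 mm, 12 mm on the front 26 mm.
- scoop_lip (a point): Middle of the scoop's lip: front edge of the underside of its floor, 31 mm ahead (+x) of scoop_bowl, same axes. The lip is 1.5 mm thick and 58 mm wide.
- scoop_grip (a point): Where to grip the scoop's handle, at (-60.5, 0, 73.6) mm from scoop_bowl, same axes. The handle is a straight flat-sided bar, 14 mm wide along y, 20 mm deep, 95 mm long, rising from the back wall and leaning 30 degrees back, along (-0.5, 0, 0.866); this point is on its centre line, 55 mm from its foot and 40 mm from its end.
- mat: The scoop's black rubber rest mat, fixed, 120 x 100 x 4 mm; origin at the centre of its underside on the bench, so its top is 4 mm up; x along the 120 mm side. The scoop's bowl starts near its middle.
- ball0_center (a point): Centre of a plain polished steel gauge ball, 15 mm diameter, about 14 g, loose; starts in the trough of the wooden case, and rolls easily.
- ball1_center (a point): Centre of a plain polished steel gauge ball, 15 mm diameter, about 14 g, loose; starts in the trough of the wooden case, and rolls easily.
- ball2_center (a point): Centre of a plain polished steel gauge ball, 15 mm diameter, about 14 g, loose; starts in the trough of the wooden case, and rolls easily.
- ball3_center (a point): Centre of a plain polished steel gauge ball, 15 mm diameter, about 14 g, loose; starts in the trough of the wooden case, and rolls easily.
- ball4_center (a point): Centre of a plain polished steel gauge ball, 15 mm diameter, about 14 g, loose; starts in the trough of the wooden case, and rolls easily.
- trough (a point): Centre of the floor of the ball trough in the fixed wooden case (190 x 245 x 44 mm, walls 6 mm). The trough is 66 mm wide along this point's x, 233 mm long along y; flat floor 6 mm above the bench. Case walls rise 38 mm above its floor at both ends and at x = -33 mm; a divider 6 mm thick, 30 mm high stands at x = +33 mm. +x points to the lid's hinge, z up.
- ramp_foot (a point): Foot of the ramp in the trough, on the floor at y = +88 mm from trough, same axes. The ramp climbs along +y (away from the robot) at 45 degrees to 28 mm high at the end wall. Balls pushed against it by the scoop's lip sliding along the floor roll up and into the scoop. At the start the balls lie within 90 mm before it; the near part of the trough is empty.
- lid (a joint): Angle of the case's wooden lid, rad: 0 shut, 1.57 upright, 1.9 fully open; starts at 1.45 to 1.75. Lid 190 x 245 x 10 mm, 300 g, hinged on the case's right-hand rim (+x of trough). The hinge is stiff: the lid stays at any angle and must be pushed all the way, over and then down (at most about 0.7 N m).
- lid_hinge (a point): Middle of the lid's hinge axis, 44.5 mm above the bench, at the rim of the case. The lid's own frame: its underside extends 190 mm along -x to its free edge; z is the lid's outward (top when shut) normal, and the outer face is at z = +10 mm; y along the hinge.
- lid_edge (a point): Middle of the lid's free edge, on the outer face; same axes as lid_hinge.
- dish_in (a point): Centre of the inner floor of the round dish, a loose aluminium bowl of 350 g with no handle; rim 62 mm in radius and 42 mm above the bench, inner floor 5 mm above the bench and 52 mm across, sides sloping out.
- dish: The same round dish; origin at the centre of its underside.
- tin: Bystander: empty square aluminium tin, 100 x 100 x 35 mm, loose; origin at the centre of its underside.
- micrometer: Bystander: chrome outside micrometer, about 150 mm long and 18 mm thick, lying in the wider compartment of the case.
- ring_a: Bystander: steel ring gauge, 48 mm across, 16 mm high, in the wider compartment of the case.
- ring_b: Bystander: steel ring gauge, 52 mm across, 18 mm high, on the bench.
- plug: Bystander: thread plug gauge with a blue plastic handle, about 91 mm long and 16 mm thick, lying on the bench.
- stand: Bystander: red-enamelled micrometer stand, fixed to the bench beyond the other things, base 90 x 120 mm, 158 mm tall.
Things that resemble listed ones, but are neither listed nor needed, are in the scene too. What is shaped like the dish but pink is not meant. What is shaped like the part that bears scoop_bowl but blue is not meant.

How it is judged (in metres and radians):
On the way, in this order (a step that is already met when the one before it is completed fails the run):
1. the scoop is lifted off its mat by the fingers (height (world z) of scoop_bowl above 0.04 m and contact force between scoop and the fingers above 0.5 N), for 0.2 s.
2. at least one ball is carried in the scoop, above the case (((x of ball0_center in the frame of scoop_bowl between -0.031 and 0.033 m and y of ball0_center in the frame of scoop_bowl between -0.028 and 0.028 m and z of ball0_center in the frame of scoop_bowl between 0 and 0.04 m and height (world z) of ball0_center above 0.075 m) or (x of ball1_center in the frame of scoop_bowl between -0.031 and 0.033 m and y of ball1_center in the frame of scoop_bowl between -0.028 and 0.028 m and z of ball1_center in the frame of scoop_bowl between 0 and 0.04 m and height (world z) of ball1_center above 0.075 m) or (x of ball2_center in the frame of scoop_bowl between -0.031 and 0.033 m and y of ball2_center in the frame of scoop_bowl between -0.028 and 0.028 m and z of ball2_center in the frame of scoop_bowl between 0 and 0.04 m and height (world z) of ball2_center above 0.075 m) or (x of ball3_center in the frame of scoop_bowl between -0.031 and 0.033 m and y of ball3_center in the frame of scoop_bowl between -0.028 and 0.028 m and z of ball3_center in the frame of scoop_bowl between 0 and 0.04 m and height (world z) of ball3_center above 0.075 m) or (x of ball4_center in the frame of scoop_bowl between -0.031 and 0.033 m and y of ball4_center in the frame of scoop_bowl between -0.028 and 0.028 m and z of ball4_center in the frame of scoop_bowl between 0 and 0.04 m and height (world z) of ball4_center above 0.075 m))), for 0.2 s.
3. at least three balls are in the round dish (((horizontal distance between each of ball0_center, ball1_center, ball2_center and dish_in below 0.055 m and z of each of ball0_center, ball1_center, ball2_center in the frame of dish_in below 0.036 m) or (horizontal distance between each of ball0_center, ball1_center, ball3_center and dish_in below 0.055 m and z of each of ball0_center, ball1_center, ball3_center in the frame of dish_in below 0.036 m) or (horizontal distance between each of ball0_center, ball1_center, ball4_center and dish_in below 0.055 m and z of each of ball0_center, ball1_center, ball4_center in the frame of dish_in below 0.036 m) or (horizontal distance between each of ball0_center, ball2_center, ball3_center and dish_in below 0.055 m and z of each of ball0_center, ball2_center, ball3_center in the frame of dish_in below 0.036 m) or (horizontal distance between each of ball0_center, ball2_center, ball4_center and dish_in below 0.055 m and z of each of ball0_center, ball2_center, ball4_center in the frame of dish_in below 0.036 m) or (horizontal distance between each of ball0_center, ball3_center, ball4_center and dish_in below 0.055 m and z of each of ball0_center, ball3_center, ball4_center in the frame of dish_in below 0.036 m) or (horizontal distance between each of ball1_center, ball2_center, ball3_center and dish_in below 0.055 m and z of each of ball1_center, ball2_center, ball3_center in the frame of dish_in below 0.036 m) or (horizontal distance between each of ball1_center, ball2_center, ball4_center and dish_in below 0.055 m and z of each of ball1_center, ball2_center, ball4_center in the frame of dish_in below 0.036 m) or (horizontal distance between each of ball1_center, ball3_center, ball4_center and dish_in below 0.055 m and z of each of ball1_center, ball3_center, ball4_center in the frame of dish_in below 0.036 m) or (horizontal distance between each of ball2_center, ball3_center, ball4_center and dish_in below 0.055 m and z of each of ball2_center, ball3_center, ball4_center in the frame of dish_in below 0.036 m))), for 0.2 s.
4. the scoop stands flat on its mat, let go (horizontal distance between scoop_bowl and mat below 0.035 m and angle between scoop_bowl's own z axis and vertical below 0.12 rad and height (world z) of scoop_bowl below 0.012 m and contact force between scoop and the fingers below 0.05 N), for 0.2 s.
5. the lid is shut (value of joint lid below 0.06 rad), for 0.2 s.
At the end, for the whole second after the job is handed in: At least three balls lie in the upright round dish (55 mm of its centre, below the rim), all others in it or on the trough floor; the scoop stands flat (7 degrees) on its mat, floor centre within 35 mm of the mat centre; the lid is shut within 0.06 rad (((horizontal distance between each of ball0_center, ball1_center, ball2_center and dish_in below 0.055 m and z of each of ball0_center, ball1_center, ball2_center in the frame of dish_in below 0.036 m) or (horizontal distance between each of ball0_center, ball1_center, ball3_center and dish_in below 0.055 m and z of each of ball0_center, ball1_center, ball3_center in the frame of dish_in below 0.036 m) or (horizontal distance between each of ball0_center, ball1_center, ball4_center and dish_in below 0.055 m and z of each of ball0_center, ball1_center, ball4_center in the frame of dish_in below 0.036 m) or (horizontal distance between each of ball0_center, ball2_center, ball3_center and dish_in below 0.055 m and z of each of ball0_center, ball2_center, ball3_center in the frame of dish_in below 0.036 m) or (horizontal distance between each of ball0_center, ball2_center, ball4_center and dish_in below 0.055 m and z of each of ball0_center, ball2_center, ball4_center in the frame of dish_in below 0.036 m) or (horizontal distance between each of ball0_center, ball3_center, ball4_center and dish_in below 0.055 m and z of each of ball0_center, ball3_center, ball4_center in the frame of dish_in below 0.036 m) or (horizontal distance between each of ball1_center, ball2_center, ball3_center and dish_in below 0.055 m and z of each of ball1_center, ball2_center, ball3_center in the frame of dish_in below 0.036 m) or (horizontal distance between each of ball1_center, ball2_center, ball4_center and dish_in below 0.055 m and z of each of ball1_center, ball2_center, ball4_center in the frame of dish_in below 0.036 m) or (horizontal distance between each of ball1_center, ball3_center, ball4_center and dish_in below 0.055 m and z of each of ball1_center, ball3_center, ball4_center in the frame of dish_in below 0.036 m) or (horizontal distance between each of ball2_center, ball3_center, ball4_center and dish_in below 0.055 m and z of each of ball2_center, ball3_center, ball4_center in the frame of dish_in below 0.036 m)) and ((horizontal distance between ball0_center and dish_in below 0.055 m and z of ball0_center in the frame of dish_in below 0.036 m) or (x of ball0_center in the frame of trough between -0.035 and 0.035 m and y of ball0_center in the frame of trough between -0.12 and 0.12 m and z of ball0_center in the frame of trough below 0.036 m)) and ((horizontal distance between ball1_center and dish_in below 0.055 m and z of ball1_center in the frame of dish_in below 0.036 m) or (x of ball1_center in the frame of trough between -0.035 and 0.035 m and y of ball1_center in the frame of trough between -0.12 and 0.12 m and z of ball1_center in the frame of trough below 0.036 m)) and ((horizontal distance between ball2_center and dish_in below 0.055 m and z of ball2_center in the frame of dish_in below 0.036 m) or (x of ball2_center in the frame of trough between -0.035 and 0.035 m and y of ball2_center in the frame of trough between -0.12 and 0.12 m and z of ball2_center in the frame of trough below 0.036 m)) and ((horizontal distance between ball3_center and dish_in below 0.055 m and z of ball3_center in the frame of dish_in below 0.036 m) or (x of ball3_center in the frame of trough between -0.035 and 0.035 m and y of ball3_center in the frame of trough between -0.12 and 0.12 m and z of ball3_center in the frame of trough below 0.036 m)) and ((horizontal distance between ball4_center and dish_in below 0.055 m and z of ball4_center in the frame of dish_in below 0.036 m) or (x of ball4_center in the frame of trough between -0.035 and 0.035 m and y of ball4_center in the frame of trough between -0.12 and 0.12 m and z of ball4_center in the frame of trough below 0.036 m)) and horizontal distance between scoop_bowl and mat below 0.035 m and angle between each of scoop_bowl, dish's own z axis and vertical below 0.12 rad and height (world z) of scoop_bowl below 0.012 m and value of joint lid below 0.06 rad); the robot touches nothing.
It fails at once if the fingers or arm touch a ball (contact force between any of ball0, ball1, ball2, ball3, ball4 and the fingers above 0.2 N or contact force between any of ball0, ball1, ball2, ball3, ball4 and the arm above 0.2 N).
It fails at once if a ball is dropped from well above the dish or thrown (faster than 1.5 m/s, a fall of about 115 mm) (linear speed of any of ball0, ball1, ball2, ball3, ball4 above 1.5 m/s).
It fails at once if the dish, tin, micrometer, a ring gauge or the plug gauge is shifted by more than 30 mm (distance of any of tin, ring_a, ring_b, plug, micrometer, dish from where it was at the start of the episode above 0.03 m).
It also fails if it takes over 72 s, if anything falls off the work surface, if the arm or the gripper's body presses on something with over 40 N, if the wrist force passes 120 N, or if a joint passes its speed limit or range.

ROBOT

A 7-joint arm with a two-finger parallel gripper is mounted at the origin on the work surface. World frame = base frame: x ahead of the robot, y to its left, z up, the work surface at z = 0. Lengths are in m, angles in degrees, forces in N, time in s.
With the tool pointing down it reaches from about 0.425 to 0.875 m from the base axis. Payload 4.7 kg.
Tool frame: the origin (TCP) lies on the mounting face of the last link; the fingertips stand tcp_to_tips ahead of it and the grasp point (between the pads) lies 164 mm ahead of it (tcp_to_tips is the distance from the TCP to the fingertips, in m); z points along the fingers, y is the line along which they close (so a half turn about z gives the same grasp; the last joint's range is limited). The gripper opens to 87 mm and grips with 3 to 60 N. Pads are 19 mm wide; open, the fingers measure 117 mm over their backs; the gripper's body (75 mm by 190 mm) begins 51 mm behind the grasp point.
Start: joints at [-67.89, 18.392, -4.016, 83.108, 1.295, 78.541, -3.26], TCP at [0.236, 0.606, 0.405] pointing down, gripper open.
Joint ranges: [-163.93, 163.93], [-17.29, 119.83], [-79.2, 71.16], [3.27, 140.29], [-89.18, 269.18], [5.43, 117.66], [-154.24, 154.24]. Speed limits (degrees/s): [147.25, 147.25, 180, 180, 180, 180, 180].

INTERFACE

Orientations are given as [roll, pitch, yaw] about the fixed x, y, z axes, in that order (R = Rz(yaw) Ry(pitch) Rx(roll)).
In Python, from cell import get_obs, read_camera, sign_off, tcp_to_tips gives the robot as it stands.
- The arm moves only by the tool drive_tool, never from a script. Its argument "rows" is one flat list of numbers, 7 for each row, row after row: the shift along the tool's x, y, z in m, then the turn, a rotation vector about the tool's x, y, z in rad, then the gripper command: -1 is shut, 1 is fully open, values between are in proportion. In form: [tx, ty, tz, rx, ry, rz, fingers, tx, ty, tz, rx, ry, rz, fingers, ...]. A call has 1 to 5 rows; each row shifts and turns the commanded pose from where the row before left it, along the tool's axes as they then stand; what a row does not reach is not made up. A row lasts 1/8 s, in which the tool goes at most 62.5 mm and 10.7 degrees, less where a joint would pass 70% of its speed; a pose out of reach is approached as far as the arm can. A call is refused whole if a number of a shift passes 0.0625 or a number of a turn 0.188, either way. A call with a gripper value outside its range is refused whole. The fingers move at their own pace and stop on an object; "grip_force" is the grip in N (left out, the last holds). Time passes only in rows, so rows that do not move let the fingers close. It gives the time, the measured TCP pose, the force, the opening and the grip force at its end, in the units of the state.
- get_obs(): the state, without advancing time (a new reading comes with each control period).
- read_camera(name): name is "side" or "top" or "wrist"; returns a dict with "color" (480x640x3 uint8, blue, green, red), "fov_y" (degrees; the focal length in pixels is half the picture's height over the tangent of half this angle, whatever the lens; pixels are square), "cx", "cy" (the principal point, pixels), "k1" (the pictures are not rectified: a ray, as slopes to the right and down, at radius r is drawn at 1 + k1 r^2 times it, then the intrinsics apply), "cam_to_world" (4x4, takes a point from camera to world coordinates); the wrist camera has in their place "mount" (4x4, takes a point from camera to tool coordinates, whose origin is the TCP and whose axes are the flange's). Camera axes: x right, y up, looking along -z (the intrinsics and any distortion apply to the point x, -y, -z); pixel columns grow to the right and rows downward; lengths in m; the calibration is good to about 2 mm. A picture is of the moment at which its call begins: read the wrist's pose just before it. There is no depth.
- sign_off(): hands the job in; it is judged then, once.
The state is a dict: "time_s": time; "qpos": joint angles; "joint_velocities": joint speeds; "effort": joint torques, N m; "tool_pos": TCP position; "tool_rot": TCP orientation; "force": force on the tool from outside, world axes, zero at the start; "wrist_torque": the same for the moment, N m; "grip_width": finger opening in m; "grasp_force": force on a finger pad.
Only numpy, scipy, OpenCV 4.12 (cv2) and the standard library are available. Lean on these libraries where they do the work, as an engineer would, in place of code of your own. Each camera call takes 0.05 s, during which the arm holds its last target. There are 200 camera calls.

## Working session

There is one attempt and no reset: what is moved stays moved. The work goes in short steps, Python scripts to look and compute and a tool call to move; the robot and the scene stay as the last step left them, time stands still between calls to the robot, and variables do not carry over. Pictures are saved under pics/ and viewed, at most 10 in all, crops included, and the job is handed in when it is done.

Besides the shell and the picture viewer there is one more tool, called after "Call:" as name(argument=value, ...) on one line, values as JSON. drive_tool: Moves the arm, as the interface text tells. Its arguments: {"type":"object","properties":{"rows":{"type":"array","items":{"type":"number"}},"grip_force":{"type":"number"}},"required":["rows"]}

```bash
ls; mkdir -p pics; python3 - <<'E'
from cell import *
import cv2,numpy as np
print(get_obs(),tcp_to_tips)
for n in("top","side"):
    c=read_camera(n);cv2.imwrite(f"pics/{n}0.png",c["color"])
    print(n,{k:v for k,v in c.items() if k!="color"})
c=read_camera("wrist");print(c["mount"],c["fov_y"],c["cx"],c["cy"],c["k1"])
E
```

```text
pics
{'time_s': 0.0, 'qpos': array([-67.89010652,  18.4393452 ,  -4.01716158,  83.17445231,
         1.29480293,  78.54111705,  -3.2615664 ]), 'joint_velocities': array([-0.03245062,  0.02473719, -0.01528427,  0.03396165, -0.13626371,
        0.07856511,  0.02970568]), 'effort': array([ 3.61251623e-04, -4.91281879e+01, -4.03968450e-01, -3.12522125e+01,
       -6.41973736e-02,  4.37920564e-02,  1.61889789e-04]), 'tool_pos': array([0.23607523, 0.60539424, 0.40366211]), 'tool_rot': array([-1.79890325e+02,  5.04918373e-03,  1.58699792e+02]), 'force': array([-0.89302911, -0.25758787,  0.7397084 ]), 'wrist_torque': array([ 0.06072579, -0.00953392, -0.00303343]), 'grasp_force': 0.0, 'grip_width': 0.08710038237652279} 0.1822
top {'fov_y': 48.80660715120407, 'cx': 322.1034976972815, 'cy': 241.56992350461775, 'k1': -0.04764929863857234, 'cam_to_world': array([[ 0.02879818,  0.99002502, -0.1379171 ,  0.42910594],
       [-0.99917738,  0.03245223,  0.02431919,  0.09114241],
       [ 0.02855232,  0.1371033 ,  0.99014517,  1.31213496],
       [ 0.        ,  0.        ,  0.        ,  1.        ]])}
side {'fov_y': 52.76121098943543, 'cx': 312.1070268870326, 'cy': 237.5049671306584, 'k1': -0.13284162487396686, 'cam_to_world': array([[ 6.55124749e-01, -5.00137659e-01,  5.66280749e-01,
         1.10921241e+00],
       [ 7.55520014e-01,  4.34705029e-01, -4.90123501e-01,
        -3.63101667e-01],
       [-1.03586909e-03,  7.48928474e-01,  6.62650034e-01,
         6.49659742e-01],
       [ 0.00000000e+00,  0.00000000e+00,  0.00000000e+00,
         1.00000000e+00]])}
[[ 1.69250309e-04  9.56154643e-01  2.92862203e-01  8.01867310e-02]
 [ 9.99999771e-01 -3.53881900e-04  5.77457759e-04 -8.92172138e-04]
 [ 6.55777551e-04  2.92862038e-01 -9.56154484e-01  2.09484864e-02]
 [ 0.00000000e+00  0.00000000e+00  0.00000000e+00  1.00000000e+00]] 69.57892100530715 319.4347973537158 232.53730827177785 -0.06359161272707359
```

View pics/top0.png

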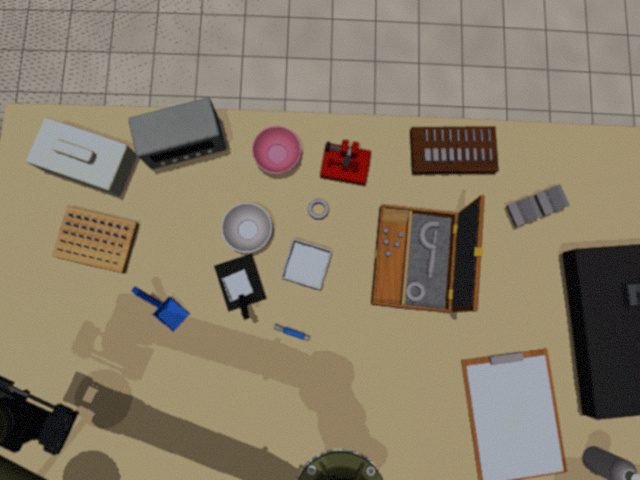

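View pics/side0.png

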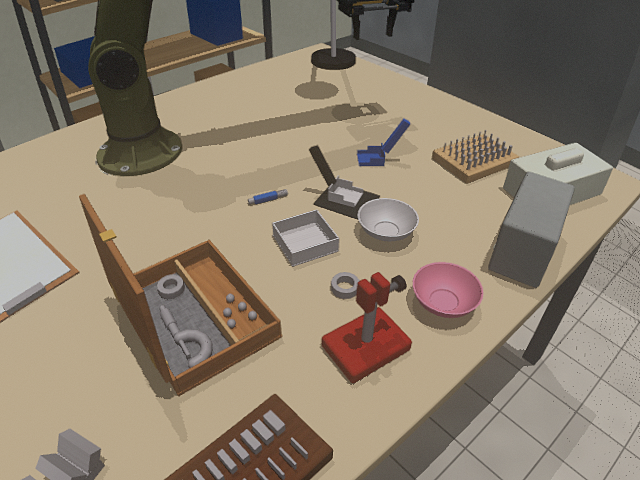

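The top view shows the scoop on its mat at about (240,284), its handle toward the robot. The round dish is at (247,229), and the case at (428,258) has its trough on the left and hinge on the right. I'll enlarge it to get precise pixels.

```bash
cat > h.py <<'E'
import numpy as np,cv2
from cell import *
from scipy.spatial.transform import Rotation as R
def cam(n):
    o=get_obs();c=read_camera(n)
    if n=="wrist":
        T=np.eye(4);T[:3,:3]=R.from_euler("xyz",o["tool_rot"],degrees=True).as_matrix();T[:3,3]=o["tool_pos"]
        c["cam_to_world"]=T@c["mount"]
    return c
def fl(c): return 240/np.tan(np.radians(c["fov_y"]/2))
def ray(c,u,v):
    d=np.array([(u-c["cx"])/fl(c),(v-c["cy"])/fl(c)]);s=d.copy()
    for _ in range(20): s=d/(1+c["k1"]*(s@s))
    M=c["cam_to_world"];return M[:3,3],M[:3,:3]@[s[0],-s[1],-1]
def w(c,u,v,z):
    o,d=ray(c,u,v);return o+d*(z-o[2])/d[2]
def pix(c,p):
    M=c["cam_to_world"];q=M[:3,:3].T@(np.array(p)-M[:3,3]);s=np.array([q[0],-q[1]])/-q[2]
    s=s*(1+c["k1"]*(s@s));return s*fl(c)+[c["cx"],c["cy"]]
E
python3 - <<'E'
import cv2
a=cv2.imread("pics/top0.png")
def cr(x,y,s,W,H): return cv2.resize(a[y:y+H,x:x+W],None,fx=s,fy=s,interpolation=cv2.INTER_CUBIC)
import numpy as np
L=cr(205,195,4,95,130); Rr=cr(365,195,4,105,130)
cv2.imwrite("pics/crop1.png",np.hstack([L,Rr]))
print(L.shape,Rr.shape)
E
```

```text
(520, 380, 3) (520, 420, 3)
```

View pics/crop1.png

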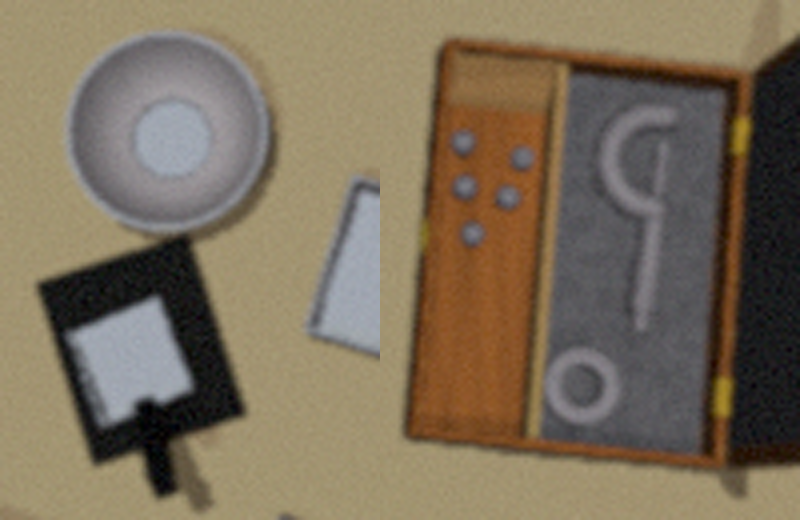

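The crop shows the mat's corners at (38,285), (188,238), (244,412), (96,464). The case rim corners are at (445,40), (748,72), (722,465), (407,436), and the five balls are near the ramp. Next I'll convert these to world positions.

```bash
python3 - <<'E'
from h import *
np.set_printoptions(precision=4,suppress=True)
c=cam("top")
L=lambda x,y,z:w(c,205+x/4,195+y/4,z)
Q=lambda x,y,z:w(c,365+(x-380)/4,195+y/4,z)
m=np.array([L(*p,.004) for p in[(38,285),(188,238),(244,412),(96,464)]]);print("mat",m.mean(0)[:2],[np.linalg.norm(m[i]-m[i-1]) for i in range(4)],np.degrees(np.arctan2(*(m[0]-m[3]+m[1]-m[2])[1::-1])))
b=np.array([L(68,332,.018),L(160,297,.018),L(195,388,.03),L(103,428,.03)]);print("bowl",b.mean(0)[:2],[np.linalg.norm(b[i]-b[i-1]) for i in range(4)],np.degrees(np.arctan2(*(b[0]-b[3]+b[1]-b[2])[1::-1])))
print("handle foot/end",L(150,405,.035),L(163,493,.11))
r=np.array([L(*p,.042) for p in[(68,133),(271,133),(170,31),(170,235)]]);print("rim",r[:,:2],r[:2].mean(0),r[2:].mean(0)); print("floor",L(173,138,.005))
k=np.array([Q(*p,.044) for p in[(445,40),(748,72),(722,465),(407,436)]]);print("case",k,[np.linalg.norm(k[i]-k[i-1]) for i in range(4)])
kc=k.mean(0); y=(k[0]-k[3]+k[1]-k[2]);y/=np.linalg.norm(y);x=np.array([y[1],-y[0],0]);print("ctr",kc,"yaw of trough y",np.degrees(np.arctan2(y[1],y[0])))
t=kc-x*(95-6-33)/1000;t[2]=.006;print("trough",t,"ramp foot",t+.088*y,"hinge",kc+x*.095)
for p in[(464,142),(522,158),(464,187),(508,197),(473,234)]:
    q=Q(*p,.0135)-t;print("ball",q@x,q@y)
E
```

```text
mat [0.5034 0.2575] [np.float64(0.11620141323649047), np.float64(0.09670132108443248), np.float64(0.11332735648370666), np.float64(0.09546433734432033)] 20.580309507892608
bowl [0.4951 0.2606] [np.float64(0.06443355998246611), np.float64(0.05964595647885321), np.float64(0.0618360910966535), np.float64(0.05986148133534905)] 24.332193393833265
handle foot/end [0.4685 0.2468 0.035 ] [0.4172 0.228  0.11  ]
rim [[0.6307 0.3035]
 [0.6347 0.1807]
 [0.6957 0.2449]
 [0.5705 0.2388]] [0.6327 0.2421 0.042 ] [0.6331 0.2419 0.042 ]
floor [0.6355 0.2442 0.005 ]
case [[ 0.7011 -0.0826  0.044 ]
 [ 0.6877 -0.2705  0.044 ]
 [ 0.4469 -0.2534  0.044 ]
 [ 0.459  -0.063   0.044 ]] [np.float64(0.24287216743243395), np.float64(0.18845118823925797), np.float64(0.241450193197844), np.float64(0.1907030190968524)]
ctr [ 0.5737 -0.1674  0.044 ] yaw of trough y -4.343887992277504
trough [ 0.5779 -0.1115  0.006 ] ramp foot [ 0.6657 -0.1182  0.006 ] hinge [ 0.5665 -0.2621  0.044 ]
ball -0.016952430632033434 0.06409772746194213
ball 0.020126037656746993 0.05799800498514728
ball -0.014463250110209078 0.03584266867531869
ball 0.01346765652419572 0.032565419492692496
ball -0.0062890616655113755 0.007113747997769383
```

Measured sizes match the spec within about 3 mm, so I'll plan the approach over the handle with a small row planner.

```bash
cat > plan.py <<'E'
import sys,json,numpy as np
from scipy.spatial.transform import Rotation as R
# commanded pose kept in cmd.json; usage: plan(target_pos,[r,p,y],grip,nmin)
def load():
    d=json.load(open("cmd.json"));return np.array(d[0]),R.from_quat(d[1])
def plan(p1,e1,g,step=.055,ang=.17,nmin=1):
    p,r=load();p1=np.array(p1,float);r1=e1 if isinstance(e1,R) else R.from_euler("xyz",e1,degrees=True)
    rv=(r.inv()*r1).as_rotvec()
    n=max(nmin,int(np.ceil(max(np.linalg.norm(p1-p)/step,np.linalg.norm(rv)/ang))))
    p0,r0=p,r;rows=[]
    for i in range(1,n+1):
        pt=p0+(p1-p0)*i/n;rt=r0*R.from_rotvec(rv*i/n)
        t=np.round(r.inv().apply(pt-p),4);q=np.round((r.inv()*rt).as_rotvec(),4)
        p=p+r.apply(t);r=r*R.from_rotvec(q);rows.append([*map(float,t),*map(float,q),g])
    json.dump([p.tolist(),r.as_quat().tolist()],open("cmd.json","w"))
    for i in range(0,n,5): print("[%s]"%", ".join("%g"%(v+0) for a in rows[i:i+5] for v in a))
E
python3 - <<'E'
import json
from plan import *
json.dump([[.236,.606,.405],R.from_euler("xyz",[180,0,158.7],degrees=True).as_quat().tolist()],open("cmd.json","w"))
plan([.42,.228,.40],[180,0,22],1)
E
```

```text
[-0.0206, -0.019, 0.0003, 0, 0, 0.1591, 1, -0.0233, -0.0155, 0.0004, 0, 0, 0.159, 1, -0.0255, -0.0117, 0.0003, 0, 0, 0.1591, 1, -0.027, -0.0074, 0.0003, 0, 0, 0.159, 1, -0.0279, -0.0031, 0.0004, 0, 0, 0.1591, 1]
[-0.028, 0.0014, 0.0003, 0, 0, 0.159, 1, -0.0274, 0.0058, 0.0003, 0, 0, 0.1591, 1, -0.0262, 0.0101, 0.0004, 0, 0, 0.1591, 1, -0.0242, 0.014, 0.0003, 0, 0, 0.159, 1, -0.0217, 0.0178, 0.0003, 0, 0, 0.1591, 1]
[-0.0186, 0.0209, 0.0004, 0, 0, 0.159, 1, -0.0151, 0.0237, 0.0003, 0, 0, 0.1591, 1, -0.0111, 0.0257, 0.0003, 0, 0, 0.159, 1, -0.0069, 0.0272, 0.0004, 0, 0, 0.1591, 1, -0.0025, 0.0279, 0.0003, 0, 0, 0.1591, 1]
```

Call:
drive_tool(rows=[-0.0206,-0.019,0.0003,0,0,0.1591,1,-0.0233,-0.0155,0.0004,0,0,0.159,1,-0.0255,-0.0117,0.0003,0,0,0.1591,1,-0.027,-0.0074,0.0003,0,0,0.159,1,-0.0279,-0.0031,0.0004,0,0,0.1591,1])

```text
time_s: 0.82
tool_pos: [0.2978, 0.4786, 0.4029]
tool_rot: [-180.0, 0.0, 112.8]
force: [-0.6, 0.0, 0.0]
grip_width: 0.087
grasp_force: 0.0
```

Call:
drive_tool(rows=[-0.028,0.0014,0.0003,0,0,0.159,1,-0.0274,0.0058,0.0003,0,0,0.1591,1,-0.0262,0.0101,0.0004,0,0,0.1591,1,-0.0242,0.014,0.0003,0,0,0.159,1,-0.0217,0.0178,0.0003,0,0,0.1591,1])

```text
time_s: 1.45
tool_pos: [0.3591, 0.3526, 0.4014]
tool_rot: [-180.0, -0.0, 67.3]
force: [0.6, 0.8, -0.1]
grip_width: 0.087
grasp_force: 0.0
```

Call:
drive_tool(rows=[-0.0186,0.0209,0.0004,0,0,0.159,1,-0.0151,0.0237,0.0003,0,0,0.1591,1,-0.0111,0.0257,0.0003,0,0,0.159,1,-0.0069,0.0272,0.0004,0,0,0.1591,1,-0.0025,0.0279,0.0003,0,0,0.1591,1])

```text
time_s: 2.08
tool_pos: [0.4204, 0.2266, 0.3997]
tool_rot: [-180.0, -0.0, 21.7]
force: [-0.2, 0.2, 0.2]
grip_width: 0.087
grasp_force: 0.0
```

```bash
python3 - <<'E'
from h import *
c=cam("wrist");o=get_obs();print(o["tool_pos"],o["tool_rot"],o["qpos"],o["time_s"])
cv2.imwrite("pics/w1.png",c["color"])
np.save("w1.npy",c["cam_to_world"])
E
```

```text
[0.42229921 0.22275116 0.39977455] [ 1.79871025e+02 -1.41507190e-02  2.11070668e+01] [ -50.5022902    -3.23309743   18.84377093  107.75067094    1.21271857
   75.32239769 -100.88685953] 2.125
```

View pics/w1.png

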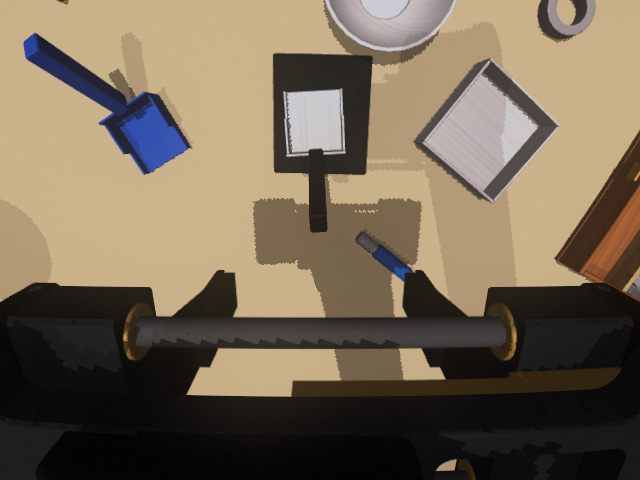

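The wrist view shows the scoop bowl at (284–346, 89–156), its handle running down to (318,231), and the mat's corners at (275,54), (372,57), (365,174), (273,171).

```bash
python3 - <<'E'
from h import *
np.set_printoptions(precision=4,suppress=True)
c=cam("wrist");o=get_obs();print(o["tool_pos"],o["tool_rot"]);
c["cam_to_world"]=np.load("w1.npy")
W=lambda u,v,z:w(c,u,v,z)
m=np.array([W(*p,.004) for p in[(275,54),(372,57),(365,174),(273,171)]]);print("mat",m.mean(0),[np.linalg.norm(m[i]-m[i-1]) for i in range(4)],np.degrees(np.arctan2(*(m[0]-m[3]+m[1]-m[2])[1::-1])))
b=np.array([W(284,92,.016),W(342,90,.016),W(346,154,.036),W(288,157,.036)]);f=b[:2].mean(0);k=b[2:].mean(0);print("front,back",f,k,np.linalg.norm(f-k),np.degrees(np.arctan2(*(f-k)[1::-1])))
h=W(318,231,.108);print("handle end lower back",h,W(317.5,150,.036))
d=f-h;print(np.degrees(np.arctan2(d[1],d[0])),np.hypot(*d[:2]))
E
```

```text
[0.4216 0.2244 0.3998] [179.9465  -0.017   21.5908]
mat [0.507  0.2578 0.004 ] [np.float64(0.11659978016412123), np.float64(0.0967671517521975), np.float64(0.11704358479922197), np.float64(0.0994236663554555)] 19.49039881236439
front,back [0.5257 0.2741 0.016 ] [0.4701 0.2478 0.036 ] 0.064609762228489 25.381186315607167
handle end lower back [0.4192 0.2263 0.108 ] [0.4752 0.2492 0.036 ]
24.200716254673697 0.11667646646555291
```

```bash
cat >> plan.py <<'E'
def sync():
    from cell import get_obs
    o=get_obs();json.dump([list(map(float,o["tool_pos"])),R.from_euler("xyz",o["tool_rot"],degrees=True).as_quat().tolist()],open("cmd.json","w"));return o
E
python3 - <<'E'
from plan import *
o=sync();print(o["tool_pos"],o["tool_rot"],o["time_s"])
plan([.444,.237,.33],[180,0,24.3],1,nmin=4)
plan([.444,.237,.243],[180,0,24.3],1,nmin=4)
E
```

```text
[0.42156603 0.2244327  0.39983635] [ 1.79946473e+02 -1.69915275e-02  2.15908032e+01] 2.175
[0.0064, -0.0009, 0.0175, 0.0002, -0.0001, -0.0118, 1, 0.0063, -0.0008, 0.0174, 0.0003, 0, -0.0118, 1, 0.0064, -0.0007, 0.0175, 0.0002, -0.0001, -0.0119, 1, 0.0064, -0.0006, 0.0174, 0.0002, -0.0001, -0.0118, 1]
[0, 0, 0.0218, 0, 0, 0, 1, 0, 0, 0.0217, 0, 0, 0, 1, 0, 0, 0.0218, 0, 0, 0, 1, 0, 0, 0.0217, 0, 0, 0, 1]
```

Call:
drive_tool(rows=[0.0064,-0.0009,0.0175,0.0002,-0.0001,-0.0118,1,0.0063,-0.0008,0.0174,0.0003,0,-0.0118,1,0.0064,-0.0007,0.0175,0.0002,-0.0001,-0.0119,1,0.0064,-0.0006,0.0174,0.0002,-0.0001,-0.0118,1,0,0,0,0,0,0,1])

```text
time_s: 2.8
tool_pos: [0.4422, 0.2405, 0.3278]
tool_rot: [180.0, 0.2, 24.7]
force: [-0.3, 0.1, 0.5]
grip_width: 0.0868
grasp_force: 0.0
```

```bash
python3 - <<'E'
from h import *
c=cam("wrist");o=get_obs();print(o["tool_pos"],o["tool_rot"],o["time_s"])
from plan import load
p,r=load();print(p,r.as_euler("xyz",degrees=True))
cv2.imwrite("pics/w2.png",c["color"])
# expected pixel of grip centreline points
b=np.array([.499,.262,.004]);Rz=R.from_euler("z",24.3,degrees=True)
for q in [(-.0605,0,.0736),(-.0805,0,.1082),(.031,.029,.012),(.031,-.029,.012)]: print(pix(c,b+Rz.apply(q)))
E
```

```text
[0.44239434 0.24043225 0.32899379] [-1.79987408e+02  1.25028717e-01  2.47152038e+01] 2.85
[0.44398377 0.23696879 0.24303919] [1.79997649e+02 1.48709970e-03 2.43008857e+01]
[323.19418148 244.63119795]
[323.50421268 293.12046073]
[287.25165545 110.90420493]
[359.69895721 111.54254982]
```

View pics/w2.png

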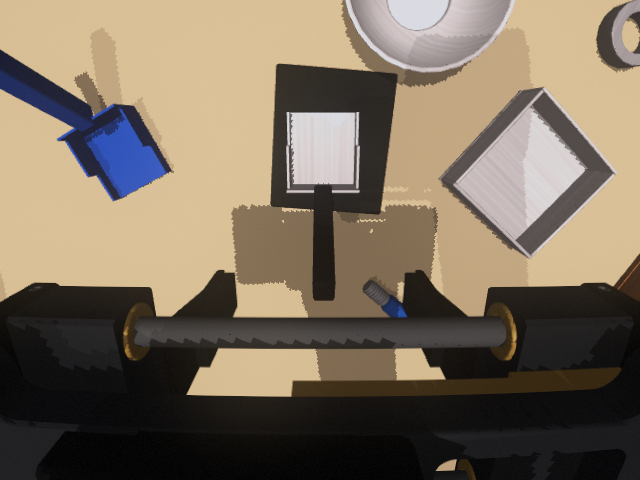

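The view confirms the scoop pose: the predicted bowl corners and handle end agree within 3 px. The measured lag was transient, so I'll keep the commanded pose, correct it and descend.

```bash
python3 - <<'E'
from plan import *
json.dump([[.4424,.2406,.330],R.from_euler("xyz",[180,0,24.7],degrees=True).as_quat().tolist()],open("cmd.json","w"))
plan([.444,.237,.2425],[180,0,24.6],1,nmin=4)
E
```

```text
[0, 0.001, 0.0219, 0, 0, 0.0004, 1, 0, 0.001, 0.0219, 0, 0, 0.0005, 1, 0, 0.001, 0.0218, 0, 0, 0.0004, 1, 0, 0.0009, 0.0219, 0, 0, 0.0004, 1]
```

Call:
drive_tool(rows=[0,0.001,0.0219,0,0,0,1,0,0.001,0.0219,0,0,0,1,0,0.001,0.0218,0,0,0,1,0,0.001,0.0219,0,0,0,1,0,0,0,0,0,0,1])

```text
time_s: 3.48
tool_pos: [0.4437, 0.2364, 0.2418]
tool_rot: [-180.0, 0.1, 24.7]
force: [-0.0, -0.5, -0.5]
grip_width: 0.0869
grasp_force: 0.0
```

Call:
drive_tool(rows=[0,0,0,0,0,0,-1,0,0,0,0,0,0,-1,0,0,0,0,0,0,-1,0,0,0,0,0,0,-1,0,0,0,0,0,0,-1], grip_force=50)

```text
time_s: 4.1
tool_pos: [0.4441, 0.2368, 0.2426]
tool_rot: [-179.9, 0.0, 24.7]
force: [-0.3, -0.1, -0.5]
grip_width: 0.0449
grasp_force: 0.0
```

Call:
drive_tool(rows=[0,0,0,0,0,0,-1,0,0,0,0,0,0,-1])

```text
time_s: 4.35
tool_pos: [0.4441, 0.2368, 0.2424]
tool_rot: [-179.9, 0.0, 24.7]
force: [0.4, -0.8, 0.1]
grip_width: 0.0252
grasp_force: 0.0
```

```bash
python3 - <<'E'
from plan import *
json.dump([[.444,.237,.2424],R.from_euler("xyz",[180,0,24.7],degrees=True).as_quat().tolist()],open("cmd.json","w"))
plan([.444,.237,.35],[180,0,24.7],-1,step=.03)
plan([.468,-.1031,.35],[180,0,-4.3],-1,step=.045)
E
```

```text
[0, 0, -0.0269, 0, 0, 0, -1, 0, 0, -0.0269, 0, 0, 0, -1, 0, 0, -0.0269, 0, 0, 0, -1, 0, 0, -0.0269, 0, 0, 0, -1]
[-0.015, 0.0399, 0, 0, 0, 0.0633, -1, -0.0125, 0.0407, 0, 0, 0, 0.0632, -1, -0.0099, 0.0415, 0, 0, 0, 0.0633, -1, -0.0073, 0.042, 0, 0, 0, 0.0633, -1, -0.0045, 0.0424, 0, 0, 0, 0.0632, -1]
[-0.0019, 0.0425, 0, 0, 0, 0.0633, -1, 0.0008, 0.0426, 0, 0, 0, 0.0633, -1, 0.0035, 0.0425, 0, 0, 0, 0.0632, -1]
```

Call:
drive_tool(rows=[0,0,0,0,0,0,-1,0,0,0,0,0,0,-1,0,0,0,0,0,0,-1])

```text
time_s: 4.72
tool_pos: [0.444, 0.2368, 0.2424]
tool_rot: [-179.9, 0.0, 24.7]
force: [-0.5, -0.2, 0.4]
grip_width: 0.0136
grasp_force: 49.9
```

Gripped at 13.6 mm and 50 N. Lifting and carrying.

Call:
drive_tool(rows=[0,0,-0.015,0,0,0,-1,0,0,-0.0269,0,0,0,-1,0,0,-0.0269,0,0,0,-1,0,0,-0.0269,0,0,0,-1,0,0,-0.0119,0,0,0,-1])

```text
time_s: 5.35
tool_pos: [0.4446, 0.2367, 0.3525]
tool_rot: [-179.9, -0.2, 24.7]
force: [1.2, 0.6, -1.2]
grip_width: 0.0134
grasp_force: 49.9
```

Call:
drive_tool(rows=[-0.015,0.0399,0,0,0,0.0633,-1,-0.0125,0.0407,0,0,0,0.0632,-1,-0.0099,0.0415,0,0,0,0.0633,-1,-0.0073,0.042,0,0,0,0.0633,-1,-0.0045,0.0424,0,0,0,0.0632,-1])

```text
time_s: 5.98
tool_pos: [0.4585, 0.0213, 0.3493]
tool_rot: [-180.0, 0.1, 6.3]
force: [0.3, 0.2, -1.0]
grip_width: 0.0136
grasp_force: 49.9
```

Call:
drive_tool(rows=[-0.0019,0.0425,0,0,0,0.0633,-1,0.0008,0.0426,0,0,0,0.0633,-1,0.0035,0.0425,0,0,0,0.0632,-1,0,0,0,0,0,0,-1,0,0,0,0,0,0,-1])

```text
time_s: 6.6
tool_pos: [0.4675, -0.1037, 0.3492]
tool_rot: [-179.9, 0.1, -4.4]
force: [-0.3, -0.4, 0.2]
grip_width: 0.0137
grasp_force: 49.9
```

```bash
python3 - <<'E'
from h import *
c=cam("wrist");o=get_obs();print(o["tool_pos"],o["tool_rot"],o["qpos"],o["force"],o["time_s"])
cv2.imwrite("pics/w3.png",c["color"]);np.save("w3.npy",c["cam_to_world"])
E
```

```text
[ 0.46775273 -0.10297497  0.34930522] [-1.79932281e+02  1.04317621e-01 -4.26100795e+00] [-30.89177066  -1.85749987  39.88858734 112.09090835   1.20914549
  69.4482966  -85.70582049] [-0.09340065 -0.37576305 -1.57655112] 6.65
```

View pics/w3.png

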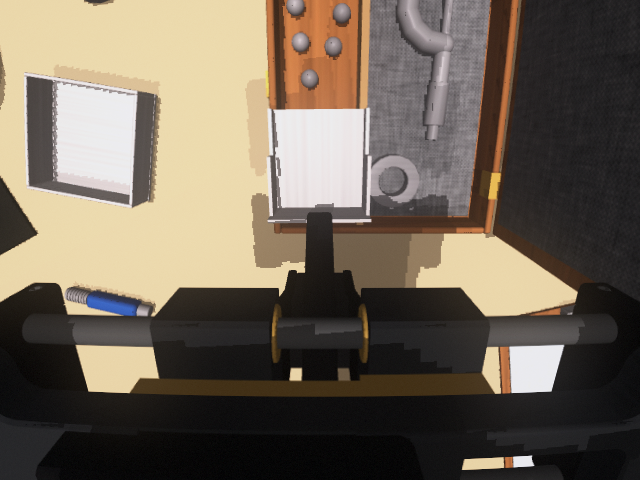

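The scoop is over the trough with its front rim corners at (271,110) and (369,110). The trough's left inner wall is at u≈276 and the divider spans u≈361–370 at v≈60, with balls ahead at (309,79), (300,43), (333,47), (295,5), (342,13).

```bash
python3 - <<'E'
from h import *
np.set_printoptions(precision=4,suppress=True)
c=cam("wrist");c["cam_to_world"]=np.load("w3.npy")
I=cv2.imread("pics/w3.png")
for v in (20,60,95): print(v,[tuple(int(q) for q in I[v,u]) for u in range(262,284,2)],"|",[tuple(int(q) for q in I[v,u]) for u in range(354,376,2)])
T=R.from_euler("z",-4.3,degrees=True);t0=np.array([.5779,-.1115,.006]);X=T.apply([0,-1,0]);Y=T.apply([1,0,0])
loc=lambda p:(round((p-t0)@X*1e3,1),round((p-t0)@Y*1e3,1))
for n,u,v,z in[("Lout",268,60,.044),("Lin",276,60,.044),("divL",361,60,.036),("divR",370,60,.036),("divL",361,20,.036),("scoopFL",271,110,.1228),("FR",369,110,.1228),("BL",269,220,.143),("BR",371,220,.143),("nearouter",400,234,.044),("b",309,79,.0135),("b",300,43,.0135),("b",333,47,.0135),("b",295,5,.0135),("b",342,13,.0135)]: print(n,loc(w(c,u,v,z)))
print("tcp",loc(np.array([.46775,-.10297,0])))
# top view
c=cam("top");cv2.imwrite("pics/top1.png",c["color"])
E
```

```text
20 [(171, 216, 235), (173, 218, 236), (119, 160, 199), (68, 118, 194), (71, 120, 195), (59, 103, 169), (32, 50, 77), (28, 41, 63), (29, 43, 63), (35, 56, 89), (35, 55, 88)] | [(67, 117, 191), (65, 114, 190), (43, 66, 96), (42, 61, 84), (109, 163, 214), (106, 161, 214), (109, 163, 215), (109, 163, 215), (118, 124, 137), (116, 115, 123), (113, 112, 118)]
60 [(173, 218, 236), (172, 216, 235), (171, 216, 235), (65, 111, 180), (74, 125, 201), (72, 120, 195), (52, 89, 146), (35, 49, 70), (34, 49, 70), (37, 55, 83), (41, 61, 93)] | [(68, 117, 193), (68, 115, 191), (43, 62, 86), (53, 77, 107), (110, 164, 216), (108, 163, 215), (109, 164, 216), (107, 138, 174), (120, 117, 124), (112, 110, 119), (108, 108, 115)]
95 [(151, 193, 220), (151, 193, 221), (121, 195, 229), (87, 175, 216), (77, 123, 194), (76, 124, 198), (70, 114, 181), (46, 65, 98), (41, 55, 76), (43, 57, 78), (48, 67, 97)] | [(71, 115, 188), (63, 98, 153), (51, 67, 88), (94, 137, 183), (113, 167, 219), (116, 169, 221), (114, 167, 219), (119, 122, 135), (110, 109, 117), (113, 112, 120), (109, 108, 115)]
Lout (np.float64(-37.5), np.float64(19.4))
Lin (np.float64(-31.5), np.float64(19.3))
divL (np.float64(33.8), np.float64(20.6))
divR (np.float64(40.9), np.float64(20.7))
divL (np.float64(33.1), np.float64(49.3))
scoopFL (np.float64(-26.0), np.float64(-20.8))
FR (np.float64(29.5), np.float64(-20.9))
BL (np.float64(-26.6), np.float64(-79.8))
BR (np.float64(30.0), np.float64(-79.9))
nearouter (np.float64(71.0), np.float64(-118.8))
b (np.float64(-7.4), np.float64(9.4))
b (np.float64(-14.7), np.float64(37.8))
b (np.float64(12.7), np.float64(34.6))
b (np.float64(-18.4), np.float64(66.7))
b (np.float64(19.9), np.float64(60.6))
tcp (np.float64(-0.2), np.float64(-110.5))
```

```bash
cat >> plan.py <<'E'
t0=np.array([.5779,-.1115,.0]);TY=-4.3
OFF=np.array([.0604,0,.2385])  # bowl in tool frame
def spose(lat,by,bz,nose,yaw=TY):
    "trough-frame mm lateral, along; world bowl height mm; nose-up deg -> tcp pos, rot"
    r=R.from_euler("z",yaw,degrees=True)*R.from_euler("x",180,degrees=True)*R.from_euler("y",nose,degrees=True)
    F=R.from_euler("z",TY,degrees=True)
    b=t0+F.apply([by/1e3,-lat/1e3,0]);b[2]=bz/1e3
    return b-r.apply(OFF),r
def where():
    o=__import__("cell").get_obs();r=R.from_euler("xyz",o["tool_rot"],degrees=True)
    b=o["tool_pos"]+r.apply(OFF);q=R.from_euler("z",-TY,degrees=True).apply(b-t0)
    print("bowl lat %.1f along %.1f z %.1f"%(-q[1]*1e3,q[0]*1e3,b[2]*1e3),"rot",np.round(o["tool_rot"],2),"F",np.round(o["force"],1),"grip",o["grip_width"],o["grasp_force"],"t",o["time_s"])
E
python3 - <<'E'
from plan import *
json.dump([[.468,-.1031,.35],R.from_euler("xyz",[180,0,-4.3],degrees=True).as_quat().tolist()],open("cmd.json","w"))
where()
plan(*spose(-1,-52,60,0),-1,step=.03)
plan(*spose(-1,-52,14,-2),-1,step=.02)
print();plan(*spose(-1,-52,8,-2),-1,step=.004)
E
```

```text
bowl lat -1.2 along -50.1 z 110.9 rot [-1.7994e+02  7.0000e-02 -4.1800e+00] F [ 0.3 -0.1 -1.1] grip 0.013692166990450208 49.901515021920204 t 6.75
[-0.0011, -0.0004, 0.0257, 0, 0, 0, -1, -0.0011, -0.0005, 0.0258, 0, 0, 0, -1]
[0.0028, 0, 0.0147, 0, -0.0116, 0, -1, 0.003, 0, 0.0146, 0, -0.0117, 0, -1, 0.0031, 0, 0.0146, 0, -0.0116, 0, -1]

[0.0001, 0, 0.003, 0, 0, 0, -1, 0.0001, 0, 0.003, 0, 0, 0, -1]
```

Call:
drive_tool(rows=[-0.0011,-0.0004,0.0257,0,0,0,-1,-0.0011,-0.0005,0.0258,0,0,0,-1,0.0028,0,0.0147,0,-0.0116,0,-1,0.003,0,0.0146,0,-0.0117,0,-1,0.0031,0,0.0146,0,-0.0116,0,-1])

```text
time_s: 7.38
tool_pos: [0.4751, -0.1027, 0.2538]
tool_rot: [-180.0, 2.0, -4.3]
force: [-0.0, -0.4, -0.7]
grip_width: 0.0135
grasp_force: 49.9
```

Call:
drive_tool(rows=[0.0001,0,0.003,0,0,0,-1,0.0001,0,0.003,0,0,0,-1,0,0,0,0,0,0,-1])

```text
time_s: 7.75
tool_pos: [0.4745, -0.103, 0.2485]
tool_rot: [-180.0, 2.0, -4.3]
force: [0.5, -1.0, -0.5]
grip_width: 0.0135
grasp_force: 49.9
```

```bash
python3 - <<'E'
from plan import *
where()
from h import *
c=cam("wrist");cv2.imwrite("pics/w4.png",c["color"])
E
```

```text
bowl lat -1.0 along -51.8 z 8.0 rot [-179.95    2.01   -4.3 ] F [ 0.5 -1.  -0.5] grip 0.013547517123711513 49.90129583515227 t 7.75
```

View pics/w4.png

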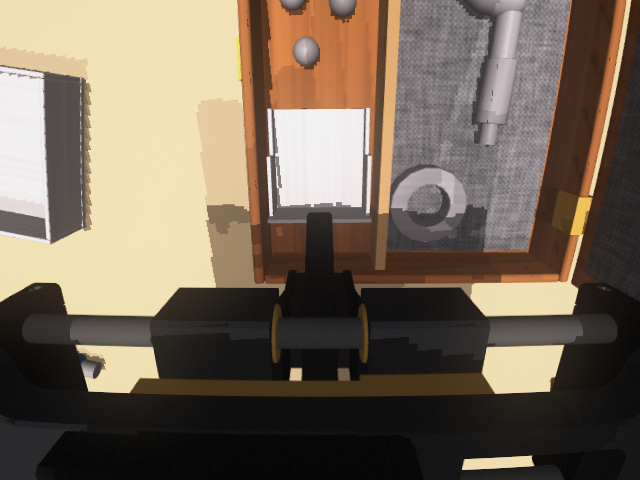

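The scoop sits in the trough, its sides at u≈271 and 370 roughly centred between the wall (≈267) and the divider (≈375). Balls are ahead from (306,51). I'll press lightly to find the floor.

Call:
drive_tool(rows=[0,0,0.001,0,0,0,-1,0,0,0,0,0,0,-1])

```text
time_s: 8.05
tool_pos: [0.4744, -0.1029, 0.2475]
tool_rot: [-179.9, 2.0, -4.3]
force: [0.6, 0.1, -0.9]
grip_width: 0.0138
grasp_force: 49.9
```

Call:
drive_tool(rows=[0,0,0.001,0,0,0,-1,0,0,0,0,0,0,-1])

```text
time_s: 8.3
tool_pos: [0.4744, -0.103, 0.2472]
tool_rot: [-179.9, 2.0, -4.3]
force: [-4.3, 0.9, 7.2]
grip_width: 0.0135
grasp_force: 49.9
```

Call:
drive_tool(rows=[0.005,0,-0.0002,0,0,0,-1,0.007,0,-0.0002,0,0,0,-1,0.008,0,-0.0003,0,0,0,-1,0.008,0,-0.0003,0,0,0,-1,0.008,0,-0.0003,0,0,0,-1])

```text
time_s: 8.93
tool_pos: [0.5093, -0.106, 0.2474]
tool_rot: [-179.9, 2.3, -4.3]
force: [-9.4, 1.2, 14.9]
grip_width: 0.0137
grasp_force: 49.9
```

Call:
drive_tool(rows=[0.008,0,-0.0003,0,0,0,-1,0.008,0,-0.0003,0,0,0,-1,0.008,0,-0.0003,0,0,0,-1,0.008,0,-0.0002,0,0,0,-1,0.007,0,-0.0002,0,0,0,-1])

```text
time_s: 9.55
tool_pos: [0.5483, -0.109, 0.2474]
tool_rot: [-179.9, 2.3, -4.3]
force: [-10.3, 1.0, 13.3]
grip_width: 0.0137
grasp_force: 49.9
```

```bash
python3 - <<'E'
from plan import *
where()
E
```

```text
bowl lat -0.6 along 21.2 z 6.7 rot [-179.9     2.27   -4.31] F [-10.3   1.   13.3] grip 0.013717586992482326 49.900454599410295 t 9.55
```

Call:
drive_tool(rows=[0.006,0,-0.0006,0,0,0,-1,0.006,0,-0.0002,0,0,0,-1,0.006,0,-0.0002,0,0,0,-1,0.006,0,-0.0002,0,0,0,-1,0.005,0,-0.0002,0,0,0,-1])

```text
time_s: 10.18
tool_pos: [0.5774, -0.1111, 0.2474]
tool_rot: [-179.9, 2.2, -4.3]
force: [-10.6, 0.7, 11.3]
grip_width: 0.0135
grasp_force: 49.9
```

```bash
python3 - <<'E'
from plan import *
where()
from h import *
c=cam("wrist");cv2.imwrite("pics/w5.png",c["color"][0:330])
E
```

```text
bowl lat -0.7 along 50.7 z 6.8 rot [-179.93    2.21   -4.31] F [-10.6   0.7  11.3] grip 0.013493716714209444 49.905231138691306 t 10.175
```

View pics/w5.png

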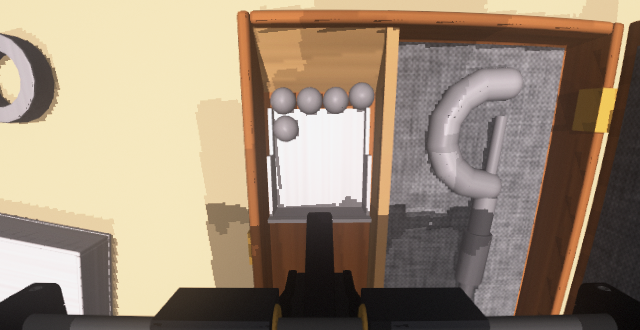

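One ball is already in the scoop at (285,128), and four are lined up on the lip against the ramp at v≈100. I'll ease forward.

Call:
drive_tool(rows=[0.003,0,-0.0001,0,0,0,-1,0.003,0,-0.0001,0,0,0,-1,0,0,0,0,0,0,-1])

```text
time_s: 10.6
tool_pos: [0.582, -0.1119, 0.2477]
tool_rot: [-179.9, 2.5, -4.3]
force: [-13.8, 1.1, 15.4]
grip_width: 0.0137
grasp_force: 49.9
```

Call:
drive_tool(rows=[0.003,0,-0.0001,0,0,0,-1,0,0,0,0,0,0,-1])

```text
time_s: 10.85
tool_pos: [0.5862, -0.1119, 0.2475]
tool_rot: [-179.9, 2.2, -4.3]
force: [-6.5, -0.3, 8.5]
grip_width: 0.0136
grasp_force: 49.9
```

```bash
python3 - <<'E'
from plan import *
where()
from h import *
c=cam("wrist");cv2.imwrite("pics/w6.png",c["color"][0:330])
E
```

```text
bowl lat -0.5 along 59.5 z 6.8 rot [-179.93    2.2    -4.32] F [-6.5 -0.3  8.5] grip 0.013640395381297342 49.9048959184438 t 10.85
```

View pics/w6.png

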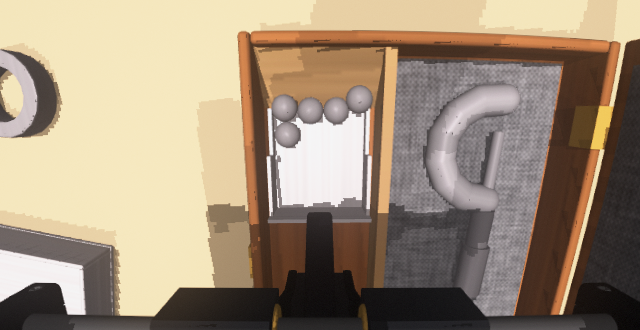

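One ball is well inside at (288,134) and four sit at the lip, the right one highest at (360,98). I'll now tilt nose-up while following the ramp, then lift.

```bash
python3 - <<'E'
from plan import *
sync()
plan(*spose(-.6,63,7.2,0),-1,nmin=2)
plan(*spose(-.6,74,16.5,16),-1,nmin=6)
print()
plan(*spose(-.6,70,60,18),-1,step=.02)
plan(*spose(-.6,50,125,18),-1,step=.03)
E
```

```text
[-0.0028, -0.0002, 0.001, -0.0006, 0.0192, -0.0002, -1, -0.0029, -0.0002, 0.0009, -0.0006, 0.0191, -0.0002, -1]
[-0.0087, 0, 0.0028, 0, 0.0465, 0, -1, -0.0089, 0, 0.0023, 0, 0.0466, 0, -1, -0.0089, 0, 0.002, 0, 0.0465, 0, -1, -0.009, 0, 0.0015, 0, 0.0466, 0, -1, -0.0091, 0, 0.0011, 0, 0.0465, 0, -1]
[-0.0092, 0, 0.0007, 0, 0.0466, 0, -1]

[0, 0, -0.0136, 0, 0.0116, 0, -1, 0.0001, 0, -0.0135, 0, 0.0117, 0, -1, 0.0003, 0, -0.0136, 0, 0.0116, 0, -1]
[0.0003, 0, -0.0227, 0, 0, 0, -1, 0.0004, 0, -0.0226, 0, 0, 0, -1, 0.0003, 0, -0.0227, 0, 0, 0, -1]
```

Call:
drive_tool(rows=[-0.0028,0,0.001,0,0.0192,0,-1,-0.0029,0,0.0009,0,0.0191,0,-1,-0.0087,0,0.0028,0,0.0465,0,-1,-0.0089,0,0.0023,0,0.0466,0,-1])

```text
time_s: 11.4
tool_pos: [0.5598, -0.1105, 0.2411]
tool_rot: [-179.7, -4.7, -4.3]
force: [-31.2, 3.5, 44.7]
grip_width: 0.0139
grasp_force: 49.9
```

Call:
drive_tool(rows=[-0.0089,0,0.002,0,0.0465,0,-1,-0.009,0,0.0015,0,0.0466,0,-1,-0.0091,0,0.0011,0,0.0465,0,-1,-0.0092,0,0.0007,0,0.0466,0,-1,0,0,0,0,0,0,-1])

```text
time_s: 12.02
tool_pos: [0.5281, -0.1068, 0.2275]
tool_rot: [-179.9, -16.0, -4.3]
force: [-1.1, 0.5, -2.2]
grip_width: 0.0139
grasp_force: 50.0
```

```bash
python3 - <<'E'
from plan import *
where()
from h import *
c=cam("wrist");cv2.imwrite("pics/w7.png",c["color"][0:330])
E
```

```text
bowl lat -1.3 along 73.9 z 15.0 rot [-179.9   -16.05   -4.32] F [-1.1  0.5 -2.2] grip 0.013899182103280536 49.98211082071066 t 12.025
```

View pics/w7.png

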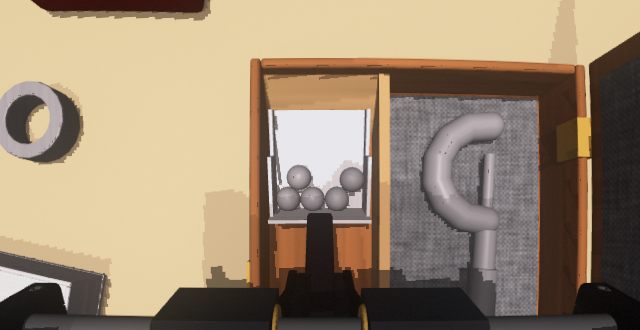

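All five balls sit at the back of the scoop, (288–352, 178–199). Next I'll lift, carry to the dish with yaw 90, and plan a lip-pivot tip.

```bash
cat >> plan.py <<'E'
def lpose(lx,ly,lz,nose,yaw):
    "TCP pose for the lip (scoop floor front, x=+31mm) at world point"
    r=R.from_euler("z",yaw,degrees=True)*R.from_euler("x",180,degrees=True)*R.from_euler("y",nose,degrees=True)
    return np.array([lx,ly,lz])-r.apply(OFF+[.031,0,0]),r
E
python3 - <<'E'
from plan import *
from h import *
c=cam("top");print("stand",w(c,344,165,.1),"tin",w(c,307,265,.03),"ring",w(c,318,208,.01))
p,r=spose(-.6,74,16.5,16);json.dump([p.tolist(),r.as_quat().tolist()],open("cmd.json","w"))
plan(*spose(-.6,70,60,18),-1,step=.02)
plan(*spose(-.6,50,125,18),-1,step=.024)
plan(*lpose(.634,.243-.032,.125,18,90),-1,ang=.105)
print(load()[0])
E
```

```text
stand [0.78253871 0.01481907 0.1       ] tin [0.5490068  0.09471067 0.03      ] ring [0.69510365 0.07189938 0.01      ]
[0, 0, -0.0136, 0, 0.0116, 0, -1, 0.0001, 0, -0.0135, 0, 0.0117, 0, -1, 0.0002, 0, -0.0136, 0, 0.0116, 0, -1]
[0.0004, 0, -0.0227, 0, 0, 0, -1, 0.0003, 0, -0.0226, 0, 0, 0, -1, 0.0004, 0, -0.0227, 0, 0, 0, -1]
[0.0072, -0.0103, 0.003, 0.0318, 0, -0.0978, -1, 0.0083, -0.0095, 0.0033, 0.0318, 0, -0.0979, -1, 0.009, -0.0085, 0.0036, 0.0318, 0, -0.0978, -1, 0.0099, -0.0074, 0.0038, 0.0317, 0, -0.0978, -1, 0.0106, -0.0064, 0.0041, 0.0318, 0, -0.0979, -1]
[0.0111, -0.0051, 0.0042, 0.0318, 0, -0.0978, -1, 0.0115, -0.0039, 0.0044, 0.0318, 0, -0.0978, -1, 0.0119, -0.0026, 0.0045, 0.0318, 0, -0.0978, -1, 0.012, -0.0013, 0.0045, 0.0318, 0, -0.0979, -1, 0.0121, 0.0001, 0.0046, 0.0318, 0, -0.0978, -1]
[0.0121, 0.0013, 0.0045, 0.0318, 0, -0.0978, -1, 0.0118, 0.0027, 0.0045, 0.0317, 0, -0.0979, -1, 0.0116, 0.004, 0.0044, 0.0318, 0, -0.0978, -1, 0.011, 0.0052, 0.0042, 0.0318, 0, -0.0978, -1, 0.0106, 0.0064, 0.0041, 0.0318, 0, -0.0979, -1]
[0.0098, 0.0075, 0.0038, 0.0318, 0, -0.0978, -1]
[0.63399047 0.05038752 0.32359356]
```

Call:
drive_tool(rows=[0,0,-0.0136,0,0.0116,0,-1,0.0001,0,-0.0135,0,0.0117,0,-1,0.0003,0,-0.0136,0,0.0116,0,-1,0.0003,0,-0.018,0,0,0,-1,0.0004,0,-0.02,0,0,0,-1])

```text
time_s: 12.75
tool_pos: [0.5066, -0.1056, 0.3048]
tool_rot: [-180.0, -18.2, -4.3]
force: [-0.1, 0.4, -1.5]
grip_width: 0.0135
grasp_force: 50.0
```

Call:
drive_tool(rows=[0.0003,0,-0.02,0,0,0,-1,0,0,-0.01,0,0,0,-1,0,0,0,0,0,0,-1])

```text
time_s: 13.12
tool_pos: [0.4978, -0.1049, 0.3331]
tool_rot: [-179.9, -18.3, -4.3]
force: [0.5, -0.0, -2.3]
grip_width: 0.0137
grasp_force: 50.0
```

```bash
python3 - <<'E'
from plan import *
where()
from h import *
c=cam("wrist");cv2.imwrite("pics/w8.png",c["color"][0:330])
g=cv2.cvtColor(c["color"],cv2.COLOR_BGR2GRAY)[90:225,262:380]
h=cv2.HoughCircles(cv2.medianBlur(g,3),cv2.HOUGH_GRADIENT,1,16,param1=80,param2=13,minRadius=9,maxRadius=16)
print(None if h is None else h[0]+[262,90,0])
E
```

```text
bowl lat -0.9 along 51.8 z 125.5 rot [-179.91  -18.28   -4.32] F [ 0.5 -0.  -2.3] grip 0.013665905948744455 49.98222168534994 t 13.125
[[351.5        177.5         11.        ]
 [312.5        198.5          9.60000038]
 [299.5        177.5          9.25      ]
 [336.5        197.5         13.10000038]
 [286.5        197.5         11.        ]]
```

All five balls are in the lifted scoop. Carrying to the dish.

Call:
drive_tool(rows=[0.0072,-0.0103,0.003,0.0318,0,-0.0978,-1,0.0083,-0.0095,0.0033,0.0318,0,-0.0979,-1,0.009,-0.0085,0.0036,0.0318,0,-0.0978,-1,0.0099,-0.0074,0.0038,0.0317,0,-0.0978,-1,0.0106,-0.0064,0.0041,0.0318,0,-0.0979,-1])

```text
time_s: 13.8
tool_pos: [0.5406, -0.0558, 0.328]
tool_rot: [179.9, -18.0, 25.4]
force: [-0.1, -0.8, -1.4]
grip_width: 0.0137
grasp_force: 50.0
```

Call:
drive_tool(rows=[0.0111,-0.0051,0.0042,0.0318,0,-0.0978,-1,0.0115,-0.0039,0.0044,0.0318,0,-0.0978,-1,0.0119,-0.0026,0.0045,0.0318,0,-0.0978,-1,0.012,-0.0013,0.0045,0.0318,0,-0.0979,-1,0.0121,0.0001,0.0046,0.0318,0,-0.0978,-1])

```text
time_s: 14.42
tool_pos: [0.5835, -0.0074, 0.3249]
tool_rot: [179.9, -18.0, 54.9]
force: [-1.4, -0.1, -2.1]
grip_width: 0.0137
grasp_force: 50.0
```

Call:
drive_tool(rows=[0.0121,0.0013,0.0045,0.0318,0,-0.0978,-1,0.0118,0.0027,0.0045,0.0317,0,-0.0979,-1,0.0116,0.004,0.0044,0.0318,0,-0.0978,-1,0.011,0.0052,0.0042,0.0318,0,-0.0978,-1,0.0106,0.0064,0.0041,0.0318,0,-0.0979,-1])

```text
time_s: 15.05
tool_pos: [0.6264, 0.0411, 0.3218]
tool_rot: [179.9, -18.0, 84.3]
force: [0.1, -0.0, -1.0]
grip_width: 0.0136
grasp_force: 50.0
```

Call:
drive_tool(rows=[0.0098,0.0075,0.0038,0.0318,0,-0.0978,-1,0,0,0,0,0,0,-1,0,0,0,0,0,0,-1])

```text
time_s: 15.42
tool_pos: [0.6344, 0.0499, 0.322]
tool_rot: [179.9, -18.0, 89.9]
force: [-0.1, -0.8, -1.1]
grip_width: 0.0134
grasp_force: 50.0
```

```bash
python3 - <<'E'
from plan import *
o=sync();where();print(o["tool_pos"],o["qpos"])
r=load()[1];print("lip",load()[0]+r.apply(OFF+[.031,0,0]), "cmd diff")
# dish centre in the wrist picture & balls
from h import *
np.set_printoptions(precision=4,suppress=True)
c=cam("wrist")
cv2.imwrite("pics/w9.png",c["color"])
g=cv2.cvtColor(c["color"],cv2.COLOR_BGR2GRAY)[90:225,262:380]
h=cv2.HoughCircles(cv2.medianBlur(g,3),cv2.HOUGH_GRADIENT,1,16,param1=80,param2=13,minRadius=9,maxRadius=16)
print(None if h is None else h[0]+[262,90,0])
t=cam("top");g=cv2.cvtColor(t["color"],cv2.COLOR_BGR2GRAY)
print("pred dish px in wrist",pix(c,[.634,.243,.005]),"rim far",pix(c,[.634,.305,.042]))
plan(*lpose(.634,.211,.085,12,90),-1,step=.02,nmin=3)
plan(*lpose(.634,.211,.056,2,90),-1,step=.02,nmin=4)
print()
plan(*lpose(.634,.211,.056,-10,90),-1,nmin=6)
plan(*lpose(.634,.211,.056,-28,90),-1,nmin=6)
E
```

```text
bowl lat -295.8 along 35.0 z 113.7 rot [179.9  -17.95  89.91] F [-0.1 -0.8 -1.1] grip 0.01344157388034834 49.9819612596184 t 15.425
[0.63437692 0.04986894 0.32198981] [-26.29455337  21.48167599  30.84816445  93.14804138 -30.45057265
  71.69961997  13.40570487]
lip [0.63504757 0.21033826 0.12328058] cmd diff
[[298.5 177.5  13.1]
 [351.5 177.5  11. ]
 [334.5 199.5  13.1]
 [311.5 197.5  11. ]
 [287.5 197.5   9.6]]
pred dish px in wrist [317.9391 119.9908] rim far [317.7528  34.2801]
[0.0047, -0.0002, 0.0095, 0.0007, -0.0346, -0.0005, -1, 0.005, -0.0001, 0.0093, 0.0007, -0.0347, -0.0006, -1, 0.0053, -0.0001, 0.0091, 0.0008, -0.0346, -0.0005, -1]
[0.0092, 0, 0.004, 0, -0.0436, 0, -1, 0.0094, 0, 0.0037, 0, -0.0437, 0, -1, 0.0095, 0, 0.0032, 0, -0.0436, 0, -1, 0.0096, 0, 0.0028, 0, -0.0437, 0, -1]

[0.0086, 0, -0.0023, 0, -0.0349, 0, -1, 0.0085, 0, -0.0026, 0, -0.0349, 0, -1, 0.0084, 0, -0.0029, 0, -0.0349, 0, -1, 0.0084, 0, -0.0032, 0, -0.0349, 0, -1, 0.0082, 0, -0.0035, 0, -0.0349, 0, -1]
[0.008, 0, -0.0037, 0, -0.0349, 0, -1]
[0.013, 0, -0.0028, 0, -0.0524, 0, -1, 0.0129, 0, -0.0034, 0, -0.0523, 0, -1, 0.0127, 0, -0.0041, 0, -0.0524, 0, -1, 0.0124, 0, -0.0048, 0, -0.0523, 0, -1, 0.0122, 0, -0.0054, 0, -0.0524, 0, -1]
[0.0119, 0, -0.0061, 0, -0.0524, 0, -1]
```

Call:
drive_tool(rows=[0.0047,0,0.0095,0,-0.0346,0,-1,0.005,0,0.0093,0,-0.0347,0,-1,0.0053,0,0.0091,0,-0.0346,0,-1])

```text
time_s: 15.9
tool_pos: [0.6344, 0.0739, 0.2995]
tool_rot: [179.9, -12.0, 90.1]
force: [-0.2, -0.7, -1.7]
grip_width: 0.014
grasp_force: 50.0
```

```bash
python3 - <<'E'
from h import *
from plan import OFF,where
where()
I=cv2.imread("pics/w9.png")
# sand-coloured bench has B much less than R; dish is grey
m=((I[:,:,2].astype(int)-I[:,:,0])<25)&(I.min(2)>50)
m[105:]=0;n,l,s,cen=cv2.connectedComponentsWithStats(m.astype(np.uint8))
for k in range(1,n):
    if s[k,4]>1500: print("old img",s[k],cen[k])
c=cam("wrist");cv2.imwrite("pics/w10.png",c["color"])
print([pix(c,[.634+62e-3*np.cos(a),.243+62e-3*np.sin(a),.042]).round() for a in np.radians([0,45,90,135,180])])
I=c["color"];m=((I[:,:,2].astype(int)-I[:,:,0])<25)&(I.min(2)>50)
m[105:]=0;n,l,s,cen=cv2.connectedComponentsWithStats(m.astype(np.uint8))
for k in range(1,n):
    if s[k,4]>1500: print("new img",s[k],cen[k],"rowspan",[(v,np.where(l[v]==k)[0][[0,-1]]) for v in (20,50,80,100) if (l[v]==k).any()])
E
```

```text
bowl lat -297.4 along 34.7 z 78.7 rot [179.86 -11.96  90.1 ] F [-0.2 -0.7 -1.7] grip 0.01400717695184165 49.98160617426038 t 15.9
old img [ 249   35  146   70 8006] [322.18086435  74.71059206]
[array([404.,  81.]), array([379.,  20.]), array([318.,  -6.]), array([257.,  19.]), array([232.,  81.])]
new img [  238     0   170   105 15348] [323.18823299  57.03446703] rowspan [(20, array([262, 384])), (50, array([245, 403])), (80, array([239, 407])), (100, array([242, 405]))]
```

The dish matches the prediction within about 3 mm. Tipping slowly.

Call:
drive_tool(rows=[0.0092,0.001,0.004,0,-0.0436,0,-1,0.0094,0.001,0.0037,0,-0.0437,0,-1,0.0095,0,0.0032,0,-0.0436,0,-1,0.0096,0,0.0028,0,-0.0437,0,-1])

```text
time_s: 16.45
tool_pos: [0.6365, 0.1129, 0.2918]
tool_rot: [179.8, -2.0, 90.0]
force: [-0.7, 0.3, -1.6]
grip_width: 0.0136
grasp_force: 50.0
```

Call:
drive_tool(rows=[0.0086,0,-0.0023,0,-0.0349,0,-1,0.0085,0,-0.0026,0,-0.0349,0,-1,0.0084,0,-0.0029,0,-0.0349,0,-1,0,0,0,0,0,0,-1,0,0,0,0,0,0,-1])

```text
time_s: 17.08
tool_pos: [0.6366, 0.1371, 0.3]
tool_rot: [179.8, 3.9, 90.0]
force: [0.2, 0.3, -1.6]
grip_width: 0.0139
grasp_force: 50.0
```

Call:
drive_tool(rows=[0,0,0,0,0,0,-1,0,0,0,0,0,0,-1,0.0084,0,-0.0032,0,-0.0349,0,-1,0.0082,0,-0.0035,0,-0.0349,0,-1,0.008,0,-0.0037,0,-0.0349,0,-1])

```text
time_s: 17.7
tool_pos: [0.6365, 0.1646, 0.3081]
tool_rot: [179.8, 10.0, 90.1]
force: [0.1, 0.2, -1.5]
grip_width: 0.0137
grasp_force: 50.0
```

Call:
drive_tool(rows=[0.013,0,-0.0028,0,-0.0524,0,-1,0.0129,0,-0.0034,0,-0.0523,0,-1,0.0127,0,-0.0041,0,-0.0524,0,-1,0.0124,0,-0.0048,0,-0.0523,0,-1,0.0122,0,-0.0054,0,-0.0524,0,-1])

```text
time_s: 18.32
tool_pos: [0.6365, 0.2307, 0.3101]
tool_rot: [179.8, 25.1, 89.9]
force: [-0.3, -0.0, -1.3]
grip_width: 0.0138
grasp_force: 50.0
```

Call:
drive_tool(rows=[0.0119,0,-0.0061,0,-0.0524,0,-1,0,0,0,0,0,0,-1,0,0,0,0,0,0,-1])

```text
time_s: 18.7
tool_pos: [0.6367, 0.2424, 0.3107]
tool_rot: [179.8, 28.0, 89.9]
force: [-0.9, 0.0, -1.5]
grip_width: 0.014
grasp_force: 50.0
```

```bash
python3 - <<'E'
from h import *
from plan import where,OFF,sync,load
where();sync();p,r=load();print("tcp",p,"lip",p+r.apply(OFF+[.031,0,0]))
c=cam("wrist");cv2.imwrite("pics/w11.png",c["color"]);print("floor px",pix(c,[.634,.243,.005]))
s=cam("side");cv2.imwrite("pics/s11.png",s["color"]);print(pix(s,[.634,.243,.01]))
for n,I,(x0,x1,y0,y1),rr in(("w",c["color"],(262,380,0,225),(8,18)),("s",s["color"],(350,430,190,255),(2,6))):
    g=cv2.cvtColor(I,cv2.COLOR_BGR2GRAY)[y0:y1,x0:x1]
    h=cv2.HoughCircles(cv2.medianBlur(g,3),cv2.HOUGH_GRADIENT,1,rr[0]*1.4,param1=80,param2=12,minRadius=rr[0],maxRadius=rr[1])
    print(n,None if h is None else h[0]+[x0,y0,0])
E
```

```text
bowl lat -299.0 along 37.1 z 71.7 rot [179.81  27.97  89.88] F [-0.9  0.  -1.5] grip 0.014046789361828661 49.981836173683405 t 18.7
tcp [0.63669176 0.24236455 0.31066861] lip [0.63740229 0.2112422  0.05715903]
floor px [313.85285042  26.28939866]
[383.86558715 226.74191367]
w [[319.5         24.5         13.80000019]
 [341.5         29.5         11.80000019]
 [292.5         17.5         15.19999981]
 [335.5         40.5         17.29999924]
 [338.5          3.5         16.29999924]]
s None
```

```bash
cat >> plan.py <<'E'
def bpose(x,y,z,nose,yaw):
    r=R.from_euler("z",yaw,degrees=True)*R.from_euler("x",180,degrees=True)*R.from_euler("y",nose,degrees=True)
    return np.array([x,y,z])-r.apply(OFF),r
E
python3 - <<'E'
from plan import *
plan(*lpose(.637,.205,.11,0,90),-1,ang=.13)
plan(*bpose(.506,.258,.10,0,22),-1,ang=.17)
plan(*bpose(.506,.258,.012,0,22),-1,step=.03)
E
```

```text
[-0.0329, 0.0001, 0.0067, 0.0007, 0.122, -0.0003, -1, -0.0334, 0.0001, 0.0027, 0.0006, 0.1221, -0.0004, -1, -0.0335, 0.0001, -0.0014, 0.0007, 0.122, -0.0003, -1, -0.0332, 0.0001, -0.0054, 0.0007, 0.122, -0.0003, -1]
[0.0174, -0.0267, 0.0014, 0, 0, 0.1695, -1, 0.0127, -0.0293, 0.0014, 0, 0, 0.1696, -1, 0.0075, -0.0309, 0.0015, 0, 0, 0.1695, -1, 0.0022, -0.0318, 0.0014, 0, 0, 0.1696, -1, -0.0032, -0.0318, 0.0014, 0, 0, 0.1695, -1]
[-0.0085, -0.0307, 0.0014, 0, 0, 0.1696, -1, -0.0136, -0.0288, 0.0015, 0, 0, 0.1695, -1]
[0, 0, 0.0293, 0, 0, 0, -1, 0, 0, 0.0293, 0, 0, 0, -1, 0, 0, 0.0294, 0, 0, 0, -1]
```

Call:
drive_tool(rows=[-0.0329,0,0.0067,0,0.122,0,-1,-0.0334,0,0.0027,0,0.1221,0,-1,-0.0335,0,-0.0014,0,0.122,0,-1,-0.0332,0,-0.0054,0,0.122,0,-1])

```text
time_s: 19.3
tool_pos: [0.6362, 0.1117, 0.3494]
tool_rot: [179.8, -0.3, 89.9]
force: [-0.8, -0.7, -1.6]
grip_width: 0.0137
grasp_force: 50.0
```

Call:
drive_tool(rows=[0.0174,-0.0267,0.0014,0,0,0.1695,-1,0.0127,-0.0293,0.0014,0,0,0.1696,-1,0.0075,-0.0309,0.0015,0,0,0.1695,-1,0.0022,-0.0318,0.0014,0,0,0.1696,-1,-0.0032,-0.0318,0.0014,0,0,0.1695,-1])

```text
time_s: 19.92
tool_pos: [0.5021, 0.2003, 0.3411]
tool_rot: [179.9, -0.2, 41.0]
force: [0.3, -0.0, -0.5]
grip_width: 0.0137
grasp_force: 50.0
```

Call:
drive_tool(rows=[-0.0085,-0.0307,0.0014,0,0,0.1696,-1,-0.0136,-0.0288,0.0015,0,0,0.1695,-1,0,0,0,0,0,0,-1,0,0,0,0,0,0,-1])

```text
time_s: 20.42
tool_pos: [0.4502, 0.2348, 0.3383]
tool_rot: [180.0, -0.2, 22.0]
force: [0.5, -0.7, -1.1]
grip_width: 0.0135
grasp_force: 50.0
```

```bash
python3 - <<'E'
from h import *
from plan import *
np.set_printoptions(precision=4,suppress=True)
o=sync();print(o["tool_pos"],o["tool_rot"],o["time_s"]);p,r=load();print("bowl",p+r.apply(OFF))
c=cam("wrist");I=c["color"];cv2.imwrite("pics/w12.png",I)
# mat = darkest blob above gripper; scoop edges
m=(I.max(2)<60).astype(np.uint8);m[285:]=0
n,l,s,cen=cv2.connectedComponentsWithStats(m)
for k in range(1,n):
    if s[k,4]>800: print("dark",s[k],cen[k])
print("pred mat corners",[pix(c,np.array([.507,.258,.004])+R.from_euler("z",20,degrees=True).apply([a*.06,b*.05,0])).round(1).tolist() for a,b in((1,1),(1,-1),(-1,-1),(-1,1))])
t=cam("top");cv2.imwrite("pics/top2.png",t["color"])
a=cv2.imread("pics/top0.png").astype(int);b=t["color"].astype(int);d=np.abs(a-b).sum(2)
for nm,(x0,x1,y0,y1) in dict(dish=(218,276,200,257),trough=(376,408,205,305)).items():
    q=(d[y0:y1,x0:x1]>90).astype(np.uint8);n,l,s,cen=cv2.connectedComponentsWithStats(q)
    print(nm,[(s[k,4].item(),(cen[k]+[x0,y0]).round(1).tolist()) for k in range(1,n) if s[k,4]>3])
E
```

```text
[0.4502 0.2348 0.3383] [179.9718  -0.2214  22.0144] 20.425
bowl [0.5071 0.2576 0.1001]
dark [ 262   79  116   75 3516] [319.0441  96.068 ]
dark [   0   82   89   59 1306] [ 41.4992 110.9694]
dark [  63  126   76   68 1074] [ 96.7253 154.5959]
dark [ 286  213   68   72 2430] [319.3691 255.2383]
pred mat corners [[261.0, 77.1], [378.9, 81.6], [368.8, 218.3], [262.0, 214.7]]
dish [(156, [245.3, 229.6])]
trough [(19, [385.3, 230.4]), (21, [400.0, 234.4]), (22, [385.7, 241.2]), (23, [396.4, 244.0]), (18, [387.7, 252.9])]
```

The trough is empty and the dish shows a compact ball cluster at its centre. The mat matches the prediction. Lowering the scoop.

Call:
drive_tool(rows=[0,0,0.0293,0,0.004,0,-1,0,0,0.0293,0,0,0,-1,0,0,0.0294,0,0,0,-1,0,0,0.004,0,0,0,-1,0,0,0,0,0,0,-1])

```text
time_s: 21.15
tool_pos: [0.4508, 0.2357, 0.2465]
tool_rot: [179.9, -0.4, 22.0]
force: [0.6, 0.5, -0.6]
grip_width: 0.0133
grasp_force: 50.0
```

Call:
drive_tool(rows=[0,0,0.002,0,0,0,-1,0,0,0,0,0,0,-1])

```text
time_s: 21.4
tool_pos: [0.4504, 0.2363, 0.2448]
tool_rot: [-180.0, -0.5, 22.0]
force: [-0.0, -0.8, -0.6]
grip_width: 0.0137
grasp_force: 50.0
```

Call:
drive_tool(rows=[0,0,0.001,0,0,0,-1,0,0,0,0,0,0,-1])

```text
time_s: 21.65
tool_pos: [0.45, 0.2362, 0.2431]
tool_rot: [180.0, -0.4, 22.0]
force: [0.0, -0.4, -1.5]
grip_width: 0.0139
grasp_force: 50.0
```

Call:
drive_tool(rows=[0,0,0.001,0,0,0,-1,0,0,0,0,0,0,-1])

```text
time_s: 21.9
tool_pos: [0.4501, 0.2362, 0.2422]
tool_rot: [180.0, -0.4, 22.0]
force: [-1.6, -1.1, 2.5]
grip_width: 0.0139
grasp_force: 50.0
```

Call:
drive_tool(rows=[0,0,0,0,0,0,0.6,0,0,0,0,0,0,0.6,0,0,0,0,0,0,0.6,0,0,0,0,0,0,0.6,0,0,0,0,0,0,0.6])

```text
time_s: 22.52
tool_pos: [0.45, 0.2361, 0.2419]
tool_rot: [180.0, -0.4, 22.0]
force: [0.1, 0.4, -0.7]
grip_width: 0.0557
grasp_force: 0.0
```

```bash
python3 - <<'E'
from plan import *
o=sync();print(o["tool_pos"],o["force"],o["grip_width"],o["time_s"])
plan([o["tool_pos"][0],o["tool_pos"][1],.36],[180,0,22],.6,step=.04)
E
```

```text
[0.45003246 0.23613195 0.24191177] [ 0.13280939  0.43792971 -0.67250698] 0.05571613784657284 22.525
[0.0003, 0, -0.0394, 0.0002, -0.0023, 0.0001, 0.6, 0.0002, 0, -0.0393, 0.0001, -0.0023, 0.0001, 0.6, 0, 0, -0.0394, 0.0002, -0.0023, 0, 0.6]
```

Call:
drive_tool(rows=[0,0,-0.02,0,0,0,0.6,0,0,-0.0393,0,0,0,0.6,0,0,-0.0394,0,0,0,0.6,0,0,-0.06,0,0,0,0.6,0,0,-0.06,0,0,0,-1])

```text
time_s: 23.15
tool_pos: [0.4483, 0.2353, 0.4624]
tool_rot: [180.0, -0.4, 22.0]
force: [1.3, 0.1, -0.1]
grip_width: 0.0652
grasp_force: 0.0
```

```bash
cat >> plan.py <<'E'
H=np.array([.5665,-.2621,.0445]);U=R.from_euler("z",TY,degrees=True).apply([0,1,0])
def tip(u,z,yaw=TY):
    "vertical tool, fingertip centre at u (toward the case) from hinge, height z"
    p=H+U*u;p[2]=z+.1822;return p,[180,0,yaw]
E
python3 - <<'E'
from h import *
from plan import *
np.set_printoptions(precision=4,suppress=True)
o=sync();print(o["tool_pos"],o["tool_rot"],o["force"],o["time_s"])
c=cam("top")
for u,v in((483,197),(478,310),(480,250)):
    q=w(c,u,v,.235)-H;print("lid top edge u",q@U)
# scoop check on mat from wrist
k=cam("wrist");I=k["color"];cv2.imwrite("pics/w13.png",I)
b=np.array([.506,.2585,.004]);Rz=R.from_euler("z",22,degrees=True)
print("pred bowl rim",[pix(k,b+Rz.apply(q)).round(1).tolist() for q in((.031,.029,.012),(.031,-.029,.012),(-.031,-.029,.032),(-.031,.029,.032))])
m=(I.min(2)>120)&((I[:,:,2].astype(int)-I[:,:,0])<35)
n,l,s,cen=cv2.connectedComponentsWithStats(m.astype(np.uint8))
print([(s[j].tolist(),cen[j].round().tolist()) for j in range(1,n) if s[j,4]>600])
plan(*tip(-.09,.29),-1,step=.055)
plan(*tip(-.09,.19),-1,step=.055)
E
```

```text
[0.4483 0.2353 0.4624] [179.9872  -0.3935  21.9989] [ 1.2655  0.1361 -0.0904] 23.15
lid top edge u -0.0009532545556119638
lid top edge u -0.0053083902028820944
lid top edge u -0.0014663951040724873
pred bowl rim [[295.8, 125.5], [343.7, 125.5], [343.9, 178.7], [295.5, 178.7]]
[([321, 0, 112, 103, 8613], [378.0, 49.0]), ([505, 41, 41, 45, 807], [525.0, 63.0]), ([402, 106, 114, 116, 5384], [454.0, 165.0]), ([297, 125, 48, 53, 2346], [321.0, 150.0])]
[-0.0106, 0.0533, -0.001, -0.0001, -0.0006, 0.0417, -1, -0.0084, 0.0537, -0.0009, -0.0001, -0.0006, 0.0418, -1, -0.0061, 0.0539, -0.0009, -0.0002, -0.0007, 0.0417, -1, -0.0038, 0.0542, -0.0009, -0.0001, -0.0006, 0.0417, -1, -0.0016, 0.0543, -0.001, -0.0001, -0.0006, 0.0417, -1]
[0.0006, 0.0544, -0.0009, -0.0001, -0.0006, 0.0418, -1, 0.003, 0.0542, -0.0009, -0.0002, -0.0006, 0.0417, -1, 0.0051, 0.0541, -0.0008, -0.0001, -0.0006, 0.0417, -1, 0.0075, 0.0538, -0.0009, -0.0001, -0.0007, 0.0417, -1, 0.0097, 0.0535, -0.0009, -0.0001, -0.0006, 0.0418, -1]
[0.0119, 0.053, -0.0009, -0.0002, -0.0006, 0.0417, -1]
[0, 0, 0.05, 0, 0, 0, -1, 0, 0, 0.05, 0, 0, 0, -1]
```

The scoop sits on the mat as predicted, and the lid is about upright. I'll move the closed fingers behind the lid.

Call:
drive_tool(rows=[-0.0106,0.0533,-0.001,0,0,0.0417,-1,-0.0084,0.0537,-0.0009,0,0,0.0418,-1,-0.0061,0.0539,-0.0009,0,0,0.0417,-1,-0.0038,0.0542,-0.0009,0,0,0.0417,-1,-0.0016,0.0543,-0.001,0,0,0.0417,-1])

```text
time_s: 23.88
tool_pos: [0.4992, -0.0331, 0.4648]
tool_rot: [-179.9, -0.4, 10.0]
force: [0.7, 0.7, -0.2]
grip_width: 0.0095
grasp_force: 0.0
```

Call:
drive_tool(rows=[0.0006,0.0544,-0.0009,0,0,0.0418,-1,0.003,0.0542,-0.0009,0,0,0.0417,-1,0.0051,0.0541,-0.0008,0,0,0.0417,-1,0.0075,0.0538,-0.0009,0,0,0.0417,-1,0.0097,0.0535,-0.0009,0,0,0.0418,-1])

```text
time_s: 24.5
tool_pos: [0.5509, -0.2993, 0.4684]
tool_rot: [-179.9, -0.3, -1.9]
force: [0.3, 0.6, 2.4]
grip_width: 0.0007
grasp_force: 0.0
```

Call:
drive_tool(rows=[0.0119,0.053,-0.0009,0,0,0.0417,-1,0,0,0,0,0,0,-1,0,0,0,0,0,0,-1])

```text
time_s: 24.88
tool_pos: [0.5601, -0.3514, 0.4694]
tool_rot: [-179.8, -0.3, -4.3]
force: [-0.3, 0.6, 0.2]
grip_width: 0.0002
grasp_force: 0.0
```

```bash
python3 - <<'E'
from plan import *
o=sync();print(o["tool_pos"],o["tool_rot"],o["force"],o["grip_width"],o["time_s"],"u",(o["tool_pos"]-H)@U,"tip z",o["tool_pos"][2]-.1822)
plan(*tip(-.09,.19),-1,step=.055)
plan(*tip(-.027,.19),-1,step=.022)
print()
rho=.165
for th in (75,60,45,30,15,4):
    t=np.radians(th);plan(*tip(rho*np.cos(t)-.01*np.sin(t)-.015,.0445+rho*np.sin(t)+.01*np.cos(t)),-1,step=.024)
E
```

```text
[ 0.56014302 -0.35143785  0.4693697 ] [-179.80517874   -0.31474189   -4.31033708] [-0.34973508  0.58696483  0.2248051 ] 0.0002256534950860178 24.875 u -0.08956301485771749 tip z 0.28716969772815915
[-0.0004, 0.0004, 0.0486, -0.0017, -0.0027, -0.0001, -1, -0.0004, 0.0003, 0.0486, -0.0017, -0.0028, -0.0001, -1]
[0, -0.021, 0, 0, 0, 0, -1, 0, -0.021, 0, 0, 0, 0, -1, 0, -0.021, 0, 0, 0, 0, -1]

[0, -0.0225, -0.0083, 0, 0, 0, -1, 0, -0.0226, -0.0082, 0, 0, 0, -1]
[0, -0.0204, 0.007, 0, 0, 0, -1, 0, -0.0204, 0.0071, 0, 0, 0, -1]
[0, -0.0179, 0.0121, 0, 0, 0, -1, 0, -0.0178, 0.012, 0, 0, 0, -1]
[0, -0.0142, 0.0163, 0, 0, 0, -1, 0, -0.0141, 0.0163, 0, 0, 0, -1]
[0, -0.0095, 0.0194, 0, 0, 0, -1, 0, -0.0094, 0.0194, 0, 0, 0, -1]
[0, -0.0036, 0.0154, 0, 0, 0, -1, 0, -0.0035, 0.0155, 0, 0, 0, -1]
```

Call:
drive_tool(rows=[0,0,0.0486,0,0,0,-1,0,0,0.0486,0,0,0,-1,0,-0.021,0,0,0,0,-1,0,-0.021,0,0,0,0,-1,0,-0.021,0,0,0,0,-1])

```text
time_s: 25.5
tool_pos: [0.5664, -0.2848, 0.3731]
tool_rot: [-179.7, -0.4, -4.0]
force: [0.9, 0.1, 0.1]
grip_width: 0.0005
grasp_force: 0.0
```

Call:
drive_tool(rows=[0,-0.015,-0.004,0,0,0,-1,0,-0.015,-0.006,0,0,0,-1,0,-0.015,-0.0065,0,0,0,-1])

```text
time_s: 25.88
tool_pos: [0.5686, -0.2431, 0.3904]
tool_rot: [-179.9, -0.4, -4.3]
force: [-0.5, -3.8, -1.1]
grip_width: 0.0006
grasp_force: 1.1
```

```bash
python3 - <<'E'
from plan import *
o=__import__("cell").get_obs();print(o["tool_pos"],o["tool_rot"],o["force"],o["time_s"],"u",(o["tool_pos"]-H)@U,"tip z",o["tool_pos"][2]-.1822)
E
```

```text
[ 0.56858266 -0.24305964  0.39040284] [-179.89242295   -0.39200905   -4.29891527] [-0.47946856 -3.83862956 -1.06537206] 25.875 u 0.019142919740055848 tip z 0.2082028366116824
```

Contact at 3.8 N; the lid is moving. Following the arc over and down.

Call:
drive_tool(rows=[0,-0.0204,0.007,0,0,0,-1,0,-0.0204,0.0071,0,0,0,-1,0,-0.0179,0.0121,0,0,0,-1,0,-0.0178,0.012,0,0,0,-1,0,-0.0142,0.0163,0,0,0,-1])

```text
time_s: 26.5
tool_pos: [0.5762, -0.1515, 0.3347]
tool_rot: [-179.8, -0.4, -4.2]
force: [-0.0, 0.8, 2.2]
grip_width: 0.0006
grasp_force: 0.8
```

Call:
drive_tool(rows=[0,-0.0141,0.0163,0,0,0,-1,0,-0.0095,0.0194,0,0,0,-1,0,-0.0094,0.0194,0,0,0,-1,0,-0.0036,0.0154,0,0,0,-1,0,-0.0035,0.0155,0,0,0,-1])

```text
time_s: 27.12
tool_pos: [0.5792, -0.1129, 0.2483]
tool_rot: [-179.9, -0.3, -4.3]
force: [-1.2, -0.3, 0.9]
grip_width: 0.0003
grasp_force: 0.5
```

```bash
python3 - <<'E'
from plan import *
o=__import__("cell").get_obs();print(o["tool_pos"],o["tool_rot"],o["force"],o["time_s"],"u",(o["tool_pos"]-H)@U,"tip z",o["tool_pos"][2]-.1822)
E
```

```text
[ 0.57917089 -0.11290923  0.24828264] [-179.85519878   -0.30756471   -4.31233358] [-1.22009342 -0.26703045  0.92064866] 27.125 u 0.14972086434227155 tip z 0.06608263923508675
```

Call:
drive_tool(rows=[0,0,0.005,0,0,0,-1,0,0,0.004,0,0,0,-1,0,0,0.002,0,0,0,-1,0,0,0,0,0,0,-1])

```text
time_s: 27.62
tool_pos: [0.5796, -0.1132, 0.2388]
tool_rot: [-179.9, -0.4, -4.3]
force: [0.3, -1.0, -0.0]
grip_width: 0.0005
grasp_force: 0.0
```

Call:
drive_tool(rows=[0,0,0.001,0,0,0,-1,0,0,0,0,0,0,-1])

```text
time_s: 27.88
tool_pos: [0.5797, -0.1131, 0.2378]
tool_rot: [-179.9, -0.4, -4.3]
force: [1.3, -0.6, 0.9]
grip_width: 0.0009
grasp_force: 0.3
```

Call:
drive_tool(rows=[0,0,0.001,0,0,0,-1,0,0,0,0,0,0,-1])

```text
time_s: 28.12
tool_pos: [0.5798, -0.1131, 0.2372]
tool_rot: [-179.8, -0.4, -4.3]
force: [-0.9, -0.5, 5.3]
grip_width: 0.0003
grasp_force: 2.6
```

Call:
drive_tool(rows=[0,0,0.001,0,0,0,-1,0,0,0,0,0,0,-1])

```text
time_s: 28.38
tool_pos: [0.5798, -0.1133, 0.2371]
tool_rot: [-179.8, -0.4, -4.3]
force: [-3.5, 1.2, 11.5]
grip_width: 0.0005
grasp_force: 6.1
```

The hard stop is at tip height 54.9 mm, which matches a shut lid (54.5). Retreating and checking.

Call:
drive_tool(rows=[0,0,-0.02,0,0,0,-1,0,0,-0.05,0,0,0,-1,0,0,-0.05,0,0,0,-1,0,0,-0.03,0,0,0,-1,0,0,0,0,0,0,-1])

```text
time_s: 29.0
tool_pos: [0.5791, -0.1138, 0.3885]
tool_rot: [-179.8, -0.7, -4.3]
force: [-0.2, 0.2, -0.6]
grip_width: 0.0005
grasp_force: 0.0
```

```bash
python3 - <<'E'
from h import *
o=get_obs();print(o["tool_pos"],o["force"],o["time_s"])
t=cam("top");cv2.imwrite("pics/top3.png",t["color"])
a=cv2.imread("pics/top0.png").astype(int);b=t["color"].astype(int);d=np.abs(a-b).sum(2)
x0,x1,y0,y1=210,285,192,260
q=(d[y0:y1,x0:x1]>60).astype(np.uint8);n,l,s,cen=cv2.connectedComponentsWithStats(q)
print("dish changes",[(s[k,4].item(),(cen[k]+[x0,y0]).round(1).tolist(),s[k,:4].tolist()) for k in range(1,n) if s[k,4]>3])
sc=cv2.resize(t["color"][215:245,232:262],None,fx=8,fy=8,interpolation=cv2.INTER_CUBIC)
h=cv2.HoughCircles(cv2.medianBlur(cv2.cvtColor(sc,cv2.COLOR_BGR2GRAY),5),cv2.HOUGH_GRADIENT,1,28,param1=80,param2=12,minRadius=14,maxRadius=28)
if h is not None:
  for u,v,r in h[0]: print("ball?",w(t,232+u/8,215+v/8,.0125)[:2]-[.634,.243],r)
# scoop bowl: bright blob on the mat
I=t["color"];m=(I.min(2)>150).astype(np.uint8);n,l,s,cen=cv2.connectedComponentsWithStats(m[255:320,205:275])
print("scoop",[(w(t,*(cen[k]+[205,255]),.006)[:2].round(4),s[k,4]) for k in range(1,n) if s[k,4]>100])
E
```

```text
[ 0.57913724 -0.11379457  0.38853453] [-0.21706485  0.17948356 -0.59616241] 29.0
dish changes [(185, [245.2, 229.6], [28, 28, 15, 20])]
scoop [(array([0.5073, 0.2592]), np.int32(456))]
```

```bash
python3 -c "from cell import *;print(sign_off())"
```

```text
the job is handed in; nothing more can be done
None
```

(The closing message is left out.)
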